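# Set out the swab kits

### The job

Set out the swab kits: first slide the empty sample pots, without lifting them, onto the printed circles of the layout sheet, each centred on its circle in one even row that starts at the circle nearest the swab rack and leaves no circle empty between pots. Then, for each pot, pull one swab tube out of the rack and stand it in the pot, cap up, one tube per pot. Leave the spare tubes and the marker in the rack and everything else where it stands.

Things in the scene. Friction and masses are not known exactly. Their poses are not given: they have to be found in the camera images.
- sheet: flat grey layout sheet fixed on the counter, 250 x 370 mm, 1 mm thick, no obstacle (things stand on it at z = 0); origin at its centre, y along the row of circles to spot0, x across it, away from the robot; the four printed circles lie in a row 55 mm beyond its centre in x, 80 mm apart; the pots start on the half nearer the robot
- spot0 (a point): centre of printed circle 1 of 4 in the row (black ring, 64 mm outer and 56 mm inner diameter), counted from the end nearest the rack; 80 mm from the next
- spot1 (a point): centre of printed circle 2 of 4 in the row (black ring, 64 mm outer and 56 mm inner diameter), counted from the end nearest the rack; 80 mm from the next
- spot2 (a point): centre of printed circle 3 of 4 in the row (black ring, 64 mm outer and 56 mm inner diameter), counted from the end nearest the rack; 80 mm from the next
- spot3 (a point): centre of printed circle 4 of 4 in the row (black ring, 64 mm outer and 56 mm inner diameter), counted from the end nearest the rack; 80 mm from the next
- pot0: open white cylindrical sample pot, 46 mm outer diameter at the rim (44 at the foot), 68 mm high, 3 mm wall, inner floor 8 mm above its underside, weighted foot, 0.14 kg (+-30 %); origin at the centre of its underside, z up; three or four of the four pots are there; all are alike and interchangeable. It stands on the counter (z = 0) and can be gripped across its diameter and slid
- pot1: open white cylindrical sample pot, 46 mm outer diameter at the rim (44 at the foot), 68 mm high, 3 mm wall, inner floor 8 mm above its underside, weighted foot, 0.14 kg (+-30 %); origin at the centre of its underside, z up; three or four of the four pots are there; all are alike and interchangeable. It stands on the counter (z = 0) and can be gripped across its diameter and slid
- pot2: open white cylindrical sample pot, 46 mm outer diameter at the rim (44 at the foot), 68 mm high, 3 mm wall, inner floor 8 mm above its underside, weighted foot, 0.14 kg (+-30 %); origin at the centre of its underside, z up; three or four of the four pots are there; all are alike and interchangeable. It stands on the counter (z = 0) and can be gripped across its diameter and slid
- pot3: open white cylindrical sample pot, 46 mm outer diameter at the rim (44 at the foot), 68 mm high, 3 mm wall, inner floor 8 mm above its underside, weighted foot, 0.14 kg (+-30 %); origin at the centre of its underside, z up; three or four of the four pots are there; all are alike and interchangeable. It stands on the counter (z = 0) and can be gripped across its diameter and slid
- rack: fixed white rack, 34 mm deep (foot plate 70 mm), 206 mm long, 75 mm high, to the robot's left of the sheet, with one row of six wells 18 x 18 mm, 32 mm apart, floor 4 mm above the counter; origin at the centre of its underside, y along the row of wells. Five wells hold swab tubes, one holds the marker, in any order
- tube0: capped swab tube, 135 mm long: white body 11 mm in diameter, cap 15 mm in diameter over the top 28 mm, 20 g; origin at the centre of its lower end, z along it to the cap; stands loosely in a well of the rack (leans up to 6 degrees); all five are alike. Standing in a pot it leans on the rim by about 20 to 30 degrees
- tube1: capped swab tube, 135 mm long: white body 11 mm in diameter, cap 15 mm in diameter over the top 28 mm, 20 g; origin at the centre of its lower end, z along it to the cap; stands loosely in a well of the rack (leans up to 6 degrees); all five are alike. Standing in a pot it leans on the rim by about 20 to 30 degrees
- tube2: capped swab tube, 135 mm long: white body 11 mm in diameter, cap 15 mm in diameter over the top 28 mm, 20 g; origin at the centre of its lower end, z along it to the cap; stands loosely in a well of the rack (leans up to 6 degrees); all five are alike. Standing in a pot it leans on the rim by about 20 to 30 degrees
- tube3: capped swab tube, 135 mm long: white body 11 mm in diameter, cap 15 mm in diameter over the top 28 mm, 20 g; origin at the centre of its lower end, z along it to the cap; stands loosely in a well of the rack (leans up to 6 degrees); all five are alike. Standing in a pot it leans on the rim by about 20 to 30 degrees
- tube4: capped swab tube, 135 mm long: white body 11 mm in diameter, cap 15 mm in diameter over the top 28 mm, 20 g; origin at the centre of its lower end, z along it to the cap; stands loosely in a well of the rack (leans up to 6 degrees); all five are alike. Standing in a pot it leans on the rim by about 20 to 30 degrees
- marker: black marker pen, 112 mm long, 14 mm in diameter, standing in one well of the rack; origin at its lower end, z along it. It stays there
- pill_bottle: bystander: pill bottle, 38 mm in diameter, 75 mm high, between sheet and rack; origin at the centre of its underside
- carton: bystander: medicine carton lying beyond the sheet, 50 x 110 x 35 mm high; origin at the centre of its underside
- amber_bottle: bystander: amber bottle, 56 mm in diameter, 120 mm high, beyond the sheet; origin at the centre of its underside
- tall_carton: bystander: carton standing beyond the rack, 40 x 70 x 90 mm high; origin at the centre of its underside

How it is judged:
On the way:
1. all pots stand in the even row on the circles while all swab tubes are still in the rack ((horizontal distance between pot0 and spot0 below 0.01 m or (horizontal distance between pot0 and spot1 below 0.01 m and horizontal distance between any of pot1, pot2, pot3 and spot0 below 0.01 m) or (horizontal distance between pot0 and spot2 below 0.01 m and horizontal distance between any of pot1, pot2, pot3 and spot1 below 0.01 m) or (horizontal distance between pot0 and spot3 below 0.01 m and horizontal distance between any of pot1, pot2, pot3 and spot2 below 0.01 m)) and angle between each of pot0, pot1, pot2, pot3's own z axis and vertical below 0.1 rad and (horizontal distance between pot1 and spot0 below 0.01 m or (horizontal distance between pot1 and spot1 below 0.01 m and horizontal distance between any of pot0, pot2, pot3 and spot0 below 0.01 m) or (horizontal distance between pot1 and spot2 below 0.01 m and horizontal distance between any of pot0, pot2, pot3 and spot1 below 0.01 m) or (horizontal distance between pot1 and spot3 below 0.01 m and horizontal distance between any of pot0, pot2, pot3 and spot2 below 0.01 m)) and (horizontal distance between pot2 and spot0 below 0.01 m or (horizontal distance between pot2 and spot1 below 0.01 m and horizontal distance between any of pot0, pot1, pot3 and spot0 below 0.01 m) or (horizontal distance between pot2 and spot2 below 0.01 m and horizontal distance between any of pot0, pot1, pot3 and spot1 below 0.01 m) or (horizontal distance between pot2 and spot3 below 0.01 m and horizontal distance between any of pot0, pot1, pot3 and spot2 below 0.01 m)) and (horizontal distance between pot3 and spot0 below 0.01 m or (horizontal distance between pot3 and spot1 below 0.01 m and horizontal distance between any of pot0, pot1, pot2 and spot0 below 0.01 m) or (horizontal distance between pot3 and spot2 below 0.01 m and horizontal distance between any of pot0, pot1, pot2 and spot1 below 0.01 m) or (horizontal distance between pot3 and spot3 below 0.01 m and horizontal distance between any of pot0, pot1, pot2 and spot2 below 0.01 m)) and x of tube0 in the frame of rack between -0.012 and 0.012 m and y of tube0 in the frame of rack between -0.1 and 0.1 m and z of each of tube0, tube1, tube2, tube3, tube4 in the frame of rack below 0.012 m and x of tube1 in the frame of rack between -0.012 and 0.012 m and y of tube1 in the frame of rack between -0.1 and 0.1 m and x of tube2 in the frame of rack between -0.012 and 0.012 m and y of tube2 in the frame of rack between -0.1 and 0.1 m and x of tube3 in the frame of rack between -0.012 and 0.012 m and y of tube3 in the frame of rack between -0.1 and 0.1 m and x of tube4 in the frame of rack between -0.012 and 0.012 m and y of tube4 in the frame of rack between -0.1 and 0.1 m), for 0.2 s.
At the end, for the whole second after the job is handed in: Every pot stands upright within 10 mm of the centre of a circle, the pots filling the circles from the one nearest the rack without a gap; each pot holds exactly one swab tube, its lower end down at the pot's floor; every other tube and the marker stand in the rack; all at rest and released ((horizontal distance between pot0 and spot0 below 0.01 m or (horizontal distance between pot0 and spot1 below 0.01 m and horizontal distance between any of pot1, pot2, pot3 and spot0 below 0.01 m) or (horizontal distance between pot0 and spot2 below 0.01 m and horizontal distance between any of pot1, pot2, pot3 and spot1 below 0.01 m) or (horizontal distance between pot0 and spot3 below 0.01 m and horizontal distance between any of pot1, pot2, pot3 and spot2 below 0.01 m)) and angle between each of pot0, pot1, pot2, pot3's own z axis and vertical below 0.1 rad and (horizontal distance between pot1 and spot0 below 0.01 m or (horizontal distance between pot1 and spot1 below 0.01 m and horizontal distance between any of pot0, pot2, pot3 and spot0 below 0.01 m) or (horizontal distance between pot1 and spot2 below 0.01 m and horizontal distance between any of pot0, pot2, pot3 and spot1 below 0.01 m) or (horizontal distance between pot1 and spot3 below 0.01 m and horizontal distance between any of pot0, pot2, pot3 and spot2 below 0.01 m)) and (horizontal distance between pot2 and spot0 below 0.01 m or (horizontal distance between pot2 and spot1 below 0.01 m and horizontal distance between any of pot0, pot1, pot3 and spot0 below 0.01 m) or (horizontal distance between pot2 and spot2 below 0.01 m and horizontal distance between any of pot0, pot1, pot3 and spot1 below 0.01 m) or (horizontal distance between pot2 and spot3 below 0.01 m and horizontal distance between any of pot0, pot1, pot3 and spot2 below 0.01 m)) and (horizontal distance between pot3 and spot0 below 0.01 m or (horizontal distance between pot3 and spot1 below 0.01 m and horizontal distance between any of pot0, pot1, pot2 and spot0 below 0.01 m) or (horizontal distance between pot3 and spot2 below 0.01 m and horizontal distance between any of pot0, pot1, pot2 and spot1 below 0.01 m) or (horizontal distance between pot3 and spot3 below 0.01 m and horizontal distance between any of pot0, pot1, pot2 and spot2 below 0.01 m)) and ((horizontal distance between tube0 and pot0 below 0.021 m and z of tube0 in the frame of pot0 below 0.02 m) or (horizontal distance between tube1 and pot0 below 0.021 m and z of tube1 in the frame of pot0 below 0.02 m) or (horizontal distance between tube2 and pot0 below 0.021 m and z of tube2 in the frame of pot0 below 0.02 m) or (horizontal distance between tube3 and pot0 below 0.021 m and z of tube3 in the frame of pot0 below 0.02 m) or (horizontal distance between tube4 and pot0 below 0.021 m and z of tube4 in the frame of pot0 below 0.02 m)) and not ((horizontal distance between each of tube0, tube1 and pot0 below 0.021 m and z of each of tube0, tube1 in the frame of pot0 below 0.02 m) or (horizontal distance between each of tube0, tube2 and pot0 below 0.021 m and z of each of tube0, tube2 in the frame of pot0 below 0.02 m) or (horizontal distance between each of tube0, tube3 and pot0 below 0.021 m and z of each of tube0, tube3 in the frame of pot0 below 0.02 m) or (horizontal distance between each of tube0, tube4 and pot0 below 0.021 m and z of each of tube0, tube4 in the frame of pot0 below 0.02 m) or (horizontal distance between each of tube1, tube2 and pot0 below 0.021 m and z of each of tube1, tube2 in the frame of pot0 below 0.02 m) or (horizontal distance between each of tube1, tube3 and pot0 below 0.021 m and z of each of tube1, tube3 in the frame of pot0 below 0.02 m) or (horizontal distance between each of tube1, tube4 and pot0 below 0.021 m and z of each of tube1, tube4 in the frame of pot0 below 0.02 m) or (horizontal distance between each of tube2, tube3 and pot0 below 0.021 m and z of each of tube2, tube3 in the frame of pot0 below 0.02 m) or (horizontal distance between each of tube2, tube4 and pot0 below 0.021 m and z of each of tube2, tube4 in the frame of pot0 below 0.02 m) or (horizontal distance between each of tube3, tube4 and pot0 below 0.021 m and z of each of tube3, tube4 in the frame of pot0 below 0.02 m)) and ((horizontal distance between tube0 and pot1 below 0.021 m and z of tube0 in the frame of pot1 below 0.02 m) or (horizontal distance between tube1 and pot1 below 0.021 m and z of tube1 in the frame of pot1 below 0.02 m) or (horizontal distance between tube2 and pot1 below 0.021 m and z of tube2 in the frame of pot1 below 0.02 m) or (horizontal distance between tube3 and pot1 below 0.021 m and z of tube3 in the frame of pot1 below 0.02 m) or (horizontal distance between tube4 and pot1 below 0.021 m and z of tube4 in the frame of pot1 below 0.02 m)) and not ((horizontal distance between each of tube0, tube1 and pot1 below 0.021 m and z of each of tube0, tube1 in the frame of pot1 below 0.02 m) or (horizontal distance between each of tube0, tube2 and pot1 below 0.021 m and z of each of tube0, tube2 in the frame of pot1 below 0.02 m) or (horizontal distance between each of tube0, tube3 and pot1 below 0.021 m and z of each of tube0, tube3 in the frame of pot1 below 0.02 m) or (horizontal distance between each of tube0, tube4 and pot1 below 0.021 m and z of each of tube0, tube4 in the frame of pot1 below 0.02 m) or (horizontal distance between each of tube1, tube2 and pot1 below 0.021 m and z of each of tube1, tube2 in the frame of pot1 below 0.02 m) or (horizontal distance between each of tube1, tube3 and pot1 below 0.021 m and z of each of tube1, tube3 in the frame of pot1 below 0.02 m) or (horizontal distance between each of tube1, tube4 and pot1 below 0.021 m and z of each of tube1, tube4 in the frame of pot1 below 0.02 m) or (horizontal distance between each of tube2, tube3 and pot1 below 0.021 m and z of each of tube2, tube3 in the frame of pot1 below 0.02 m) or (horizontal distance between each of tube2, tube4 and pot1 below 0.021 m and z of each of tube2, tube4 in the frame of pot1 below 0.02 m) or (horizontal distance between each of tube3, tube4 and pot1 below 0.021 m and z of each of tube3, tube4 in the frame of pot1 below 0.02 m)) and ((horizontal distance between tube0 and pot2 below 0.021 m and z of tube0 in the frame of pot2 below 0.02 m) or (horizontal distance between tube1 and pot2 below 0.021 m and z of tube1 in the frame of pot2 below 0.02 m) or (horizontal distance between tube2 and pot2 below 0.021 m and z of tube2 in the frame of pot2 below 0.02 m) or (horizontal distance between tube3 and pot2 below 0.021 m and z of tube3 in the frame of pot2 below 0.02 m) or (horizontal distance between tube4 and pot2 below 0.021 m and z of tube4 in the frame of pot2 below 0.02 m)) and not ((horizontal distance between each of tube0, tube1 and pot2 below 0.021 m and z of each of tube0, tube1 in the frame of pot2 below 0.02 m) or (horizontal distance between each of tube0, tube2 and pot2 below 0.021 m and z of each of tube0, tube2 in the frame of pot2 below 0.02 m) or (horizontal distance between each of tube0, tube3 and pot2 below 0.021 m and z of each of tube0, tube3 in the frame of pot2 below 0.02 m) or (horizontal distance between each of tube0, tube4 and pot2 below 0.021 m and z of each of tube0, tube4 in the frame of pot2 below 0.02 m) or (horizontal distance between each of tube1, tube2 and pot2 below 0.021 m and z of each of tube1, tube2 in the frame of pot2 below 0.02 m) or (horizontal distance between each of tube1, tube3 and pot2 below 0.021 m and z of each of tube1, tube3 in the frame of pot2 below 0.02 m) or (horizontal distance between each of tube1, tube4 and pot2 below 0.021 m and z of each of tube1, tube4 in the frame of pot2 below 0.02 m) or (horizontal distance between each of tube2, tube3 and pot2 below 0.021 m and z of each of tube2, tube3 in the frame of pot2 below 0.02 m) or (horizontal distance between each of tube2, tube4 and pot2 below 0.021 m and z of each of tube2, tube4 in the frame of pot2 below 0.02 m) or (horizontal distance between each of tube3, tube4 and pot2 below 0.021 m and z of each of tube3, tube4 in the frame of pot2 below 0.02 m)) and ((horizontal distance between tube0 and pot3 below 0.021 m and z of tube0 in the frame of pot3 below 0.02 m) or (horizontal distance between tube1 and pot3 below 0.021 m and z of tube1 in the frame of pot3 below 0.02 m) or (horizontal distance between tube2 and pot3 below 0.021 m and z of tube2 in the frame of pot3 below 0.02 m) or (horizontal distance between tube3 and pot3 below 0.021 m and z of tube3 in the frame of pot3 below 0.02 m) or (horizontal distance between tube4 and pot3 below 0.021 m and z of tube4 in the frame of pot3 below 0.02 m)) and not ((horizontal distance between each of tube0, tube1 and pot3 below 0.021 m and z of each of tube0, tube1 in the frame of pot3 below 0.02 m) or (horizontal distance between each of tube0, tube2 and pot3 below 0.021 m and z of each of tube0, tube2 in the frame of pot3 below 0.02 m) or (horizontal distance between each of tube0, tube3 and pot3 below 0.021 m and z of each of tube0, tube3 in the frame of pot3 below 0.02 m) or (horizontal distance between each of tube0, tube4 and pot3 below 0.021 m and z of each of tube0, tube4 in the frame of pot3 below 0.02 m) or (horizontal distance between each of tube1, tube2 and pot3 below 0.021 m and z of each of tube1, tube2 in the frame of pot3 below 0.02 m) or (horizontal distance between each of tube1, tube3 and pot3 below 0.021 m and z of each of tube1, tube3 in the frame of pot3 below 0.02 m) or (horizontal distance between each of tube1, tube4 and pot3 below 0.021 m and z of each of tube1, tube4 in the frame of pot3 below 0.02 m) or (horizontal distance between each of tube2, tube3 and pot3 below 0.021 m and z of each of tube2, tube3 in the frame of pot3 below 0.02 m) or (horizontal distance between each of tube2, tube4 and pot3 below 0.021 m and z of each of tube2, tube4 in the frame of pot3 below 0.02 m) or (horizontal distance between each of tube3, tube4 and pot3 below 0.021 m and z of each of tube3, tube4 in the frame of pot3 below 0.02 m)) and ((horizontal distance between tube0 and pot0 below 0.021 m and z of tube0 in the frame of pot0 below 0.02 m) or (horizontal distance between tube0 and pot1 below 0.021 m and z of tube0 in the frame of pot1 below 0.02 m) or (horizontal distance between tube0 and pot2 below 0.021 m and z of tube0 in the frame of pot2 below 0.02 m) or (horizontal distance between tube0 and pot3 below 0.021 m and z of tube0 in the frame of pot3 below 0.02 m) or (x of tube0 in the frame of rack between -0.012 and 0.012 m and y of tube0 in the frame of rack between -0.1 and 0.1 m and z of tube0 in the frame of rack below 0.012 m)) and ((horizontal distance between tube1 and pot0 below 0.021 m and z of tube1 in the frame of pot0 below 0.02 m) or (horizontal distance between tube1 and pot1 below 0.021 m and z of tube1 in the frame of pot1 below 0.02 m) or (horizontal distance between tube1 and pot2 below 0.021 m and z of tube1 in the frame of pot2 below 0.02 m) or (horizontal distance between tube1 and pot3 below 0.021 m and z of tube1 in the frame of pot3 below 0.02 m) or (x of tube1 in the frame of rack between -0.012 and 0.012 m and y of tube1 in the frame of rack between -0.1 and 0.1 m and z of tube1 in the frame of rack below 0.012 m)) and ((horizontal distance between tube2 and pot0 below 0.021 m and z of tube2 in the frame of pot0 below 0.02 m) or (horizontal distance between tube2 and pot1 below 0.021 m and z of tube2 in the frame of pot1 below 0.02 m) or (horizontal distance between tube2 and pot2 below 0.021 m and z of tube2 in the frame of pot2 below 0.02 m) or (horizontal distance between tube2 and pot3 below 0.021 m and z of tube2 in the frame of pot3 below 0.02 m) or (x of tube2 in the frame of rack between -0.012 and 0.012 m and y of tube2 in the frame of rack between -0.1 and 0.1 m and z of tube2 in the frame of rack below 0.012 m)) and ((horizontal distance between tube3 and pot0 below 0.021 m and z of tube3 in the frame of pot0 below 0.02 m) or (horizontal distance between tube3 and pot1 below 0.021 m and z of tube3 in the frame of pot1 below 0.02 m) or (horizontal distance between tube3 and pot2 below 0.021 m and z of tube3 in the frame of pot2 below 0.02 m) or (horizontal distance between tube3 and pot3 below 0.021 m and z of tube3 in the frame of pot3 below 0.02 m) or (x of tube3 in the frame of rack between -0.012 and 0.012 m and y of tube3 in the frame of rack between -0.1 and 0.1 m and z of tube3 in the frame of rack below 0.012 m)) and ((horizontal distance between tube4 and pot0 below 0.021 m and z of tube4 in the frame of pot0 below 0.02 m) or (horizontal distance between tube4 and pot1 below 0.021 m and z of tube4 in the frame of pot1 below 0.02 m) or (horizontal distance between tube4 and pot2 below 0.021 m and z of tube4 in the frame of pot2 below 0.02 m) or (horizontal distance between tube4 and pot3 below 0.021 m and z of tube4 in the frame of pot3 below 0.02 m) or (x of tube4 in the frame of rack between -0.012 and 0.012 m and y of tube4 in the frame of rack between -0.1 and 0.1 m and z of tube4 in the frame of rack below 0.012 m)) and linear speed of each of pot0, pot1, pot2, pot3, tube0, tube1, tube2, tube3, tube4 below 0.02 m/s and x of marker in the frame of rack between -0.012 and 0.012 m and y of marker in the frame of rack between -0.1 and 0.1 m and z of marker in the frame of rack below 0.012 m); the robot touches nothing.
It fails at once if a pot is lifted off the sheet by more than 30 mm (height (world z) of any of pot0, pot1, pot2, pot3 above 0.03 m).
It fails at once if a bystander (pill bottle, carton, amber bottle, tall carton) is moved by more than 30 mm (distance of any of pill_bottle, carton, amber_bottle, tall_carton from where it was at the start of the episode above 0.03 m).
Of pot0, pot1, pot2, pot3 only 3 to 4 are there at a start; the rules pass over those that are not, and their reading is None.
At some moment in a run one of pot0, pot1, pot2, pot3 may be knocked a few centimetres aside while the robot is not near it.
It also fails if it takes over 210 s, if anything falls off the work surface, if the arm or the gripper's body presses on something with over 40 N, if the wrist force passes 120 N, or if a joint passes its speed limit or range.

### The arm

A 6-joint arm with a two-finger parallel gripper is mounted at the origin on the work surface. World frame = base frame: x ahead of the robot, y to its left, z up, the work surface at z = 0. Lengths are in m, angles in rad, forces in N, time in s.
With the tool pointing down it reaches from about 0.3 to 0.825 m from the base axis. Payload 5.4 kg.
Tool frame: the origin (TCP) lies at the centre of the arm's flange, where the gripper is bolted on; the fingertips stand arm.tcp_to_tips ahead of it and the grasp point (between the pads) lies 171 mm ahead of it (arm.tcp_to_tips is the distance from the TCP to the fingertips, in m); z points along the fingers, y is the line along which they close (so a half turn about z gives the same grasp; the last joint's range is limited). The gripper opens to 92 mm and grips with 3 to 60 N. Pads are 20 mm wide; open, the fingers measure 128 mm over their backs; the gripper's body (75 mm by 189 mm) begins 69 mm behind the grasp point.
Start: joints at [-1.513, 0.158, 1.597, -0, 1.386, -0.21], TCP at [0.152, -0.554, 0.405] pointing down, gripper open.
Joint ranges: [-2.91, 2.91], [-0.94, 2.29], [0.18, 2.7], [-1.29, 4.43], [0.17, 2.64], [-3, 3]. Speed limits (rad/s): [2.57, 2.57, 3.14, 3.14, 3.14, 3.14].

### API

Orientations are given as a unit quaternion [w, x, y, z].
In Python, from bench import arm, imaging, ticket gives the robot as it stands.
- The arm moves only by the tool drive_tool, never from a script. Its argument "moves" is a list of rows, each a list of 2 entries, a list of its own where there are three numbers: the shift along the world's x, y, z in units of 30 mm (1.0 is 30 mm), then the turn about the world's z in units of 6 degrees (1.0 is 6 degrees). In form: [[[x, y, z], roll], ...]. A call has 1 to 12 rows; each row shifts and turns the commanded pose from where the row before left it; what a row does not reach is not made up. A row lasts 1/12 s, in which the tool goes at most 41.7 mm and 7.16 degrees, less where a joint would pass 70% of its speed; a pose out of reach is approached as far as the arm can. A call is refused whole if a number of a shift passes 1 or a number of a turn 1, either way. A call with a gripper value outside its range is refused whole. "jaw" is the opening, from 0 (shut) to 1 (fully open), set as the call begins (left out, the last holds). The fingers move at their own pace and stop on an object; the grip force is fixed at half the most. Time passes only in rows, so rows that do not move let the fingers close. It gives the time, the measured TCP pose, the force, the opening and the grip force at its end, in the units of the state.
- arm.read_state(): the state, without advancing time (a new reading comes with each control period).
- imaging.grab_frame(name): name is "scene" or "top"; returns a dict with "img" (480x640x3 uint8, red, green, blue), "vfov" (degrees; the focal length in pixels is half the picture's height over the tangent of half this angle, whatever the lens; pixels are square), "cx", "cy" (the principal point, pixels), "extrinsics" (4x4, takes a point from camera to world coordinates). Camera axes: x right, y up, looking along -z (the intrinsics and any distortion apply to the point x, -y, -z); pixel columns grow to the right and rows downward; lengths in m; the calibration is good to about 2 mm. A picture is of the moment at which its call begins. There is no depth.
- ticket.job_done(): hands the job in; it is judged then, once.
The state is a dict: "clock": time; "joints": joint angles; "joint_vel": joint speeds; "joint_torque": joint torques, N m; "eef_pos": TCP position; "tcp_rot": TCP orientation; "wrist_force": force on the tool from outside, world axes, zero at the start; "ft_torque": the same for the moment, N m; "finger_gap": finger opening in m; "grip_force": force on a finger pad.
Only numpy, scipy, OpenCV 4.12 (cv2) and the standard library are available. Lean on these libraries where they do the work, as an engineer would, in place of code of your own. Each camera call takes 0.05 s, during which the arm holds its last target. There are 200 camera calls.

## Working session

There is one attempt and no reset: what is moved stays moved. The work goes in short steps, Python scripts to look and compute and a tool call to move; the robot and the scene stay as the last step left them, time stands still between calls to the robot, and variables do not carry over. Pictures are saved under pics/ and viewed, at most 14 in all, crops included, and the job is handed in when it is done.

Besides the shell and the picture viewer there is one more tool, called after "Request:" as name([rows], argument=value, ...), one row to a line, values as JSON. drive_tool: Moves the arm, as the interface text tells. Its arguments: {"type":"object","properties":{"moves":{"type":"array"},"jaw":{"type":"number"}},"required":["moves"]}

```bash
ls; mkdir -p pics; cat > h.py <<'E'
import numpy as np, cv2
from bench import arm, imaging, ticket
def grab(n,save=None):
    f=imaging.grab_frame(n)
    if save: cv2.imwrite('pics/'+save,f['img'][:,:,::-1])
    return f
def par(f):
    F=240/np.tan(np.radians(f['vfov'])/2); return F,f['cx'],f['cy'],np.array(f['extrinsics'])
def proj(f,p):
    F,cx,cy,E=par(f); q=(np.atleast_2d(p)-E[:3,3])@E[:3,:3]
    return np.c_[cx+F*q[:,0]/-q[:,2], cy+F*q[:,1]/q[:,2]]
def unproj(f,uv,z):
    F,cx,cy,E=par(f); uv=np.atleast_2d(uv)
    d=np.c_[(uv[:,0]-cx)/F,-(uv[:,1]-cy)/F,-np.ones(len(uv))]@E[:3,:3].T
    o=E[:3,3]; return o+d*((z-o[2])/d[:,2])[:,None]
E
python3 - <<'E'
from h import *
print(arm.read_state(), arm.tcp_to_tips)
for n in('top','scene'):
    f=grab(n,n+'0.png'); print(n,{k:v for k,v in f.items() if k!='img'})
E
```

```text
pics
{'clock': 0.0, 'joints': array([-1.51312348e+00,  1.59043302e-01,  1.59820825e+00, -9.70562621e-06,
        1.38623185e+00, -2.10095180e-01]), 'joint_vel': array([-0.00055393, -0.00174863, -0.00037726,  0.00213802, -0.00010594,
       -0.00068556]), 'joint_torque': array([-3.12579914e-04, -3.85564291e+01, -3.22109127e+01,  7.02436175e-02,
        3.78262298e-02, -1.09889254e-04]), 'eef_pos': array([ 0.152098  , -0.55423126,  0.40373384]), 'tcp_rot': array([-9.42995881e-04,  9.91050353e-01,  1.33485222e-01,  6.72228425e-05]), 'wrist_force': array([-0.75845505, -0.29100064,  0.54059889]), 'ft_torque': array([-0.03137617,  0.00370045, -0.02995151]), 'grip_force': 0.0, 'finger_gap': 0.09190951028204786} 0.1901
top {'vfov': 42.45103369071626, 'cx': 322.10366806507295, 'cy': 235.1212481810538, 'extrinsics': array([[ 0.02586891,  0.98651019, -0.16164294,  0.39106496],
       [-0.99952887,  0.02819672,  0.01212325,  0.06563828],
       [ 0.01651751,  0.16125317,  0.98677484,  1.35664338],
       [ 0.        ,  0.        ,  0.        ,  1.        ]])}
scene {'vfov': 45.552071064530075, 'cx': 302.69577379092664, 'cy': 250.41263171125303, 'extrinsics': array([[-0.15937898, -0.71406053,  0.68170074,  1.31077996],
       [ 0.98713366, -0.12426807,  0.10062103,  0.15916457],
       [ 0.01286413,  0.68896662,  0.7246789 ,  0.81288896],
       [ 0.        ,  0.        ,  0.        ,  1.        ]])}
```

View pics/top0.png

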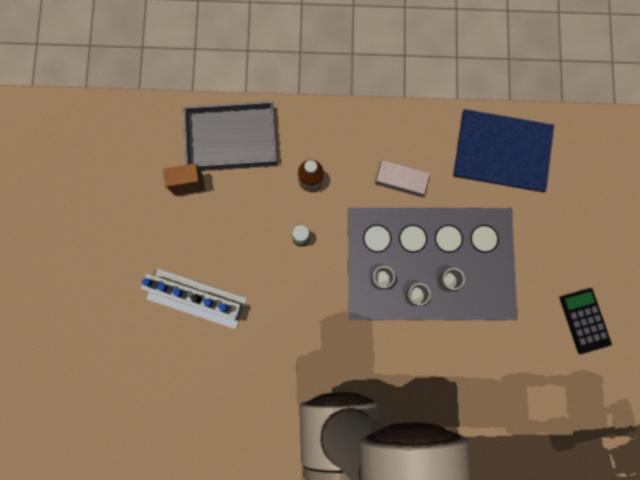

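View pics/scene0.png

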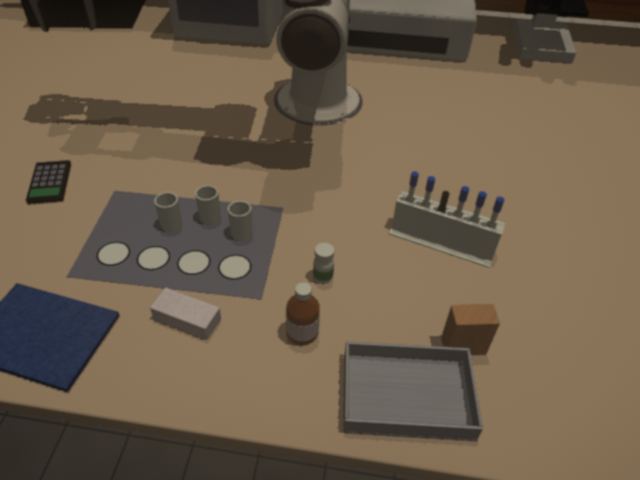

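```bash
cat > meas.py <<'E'
from h import *
T=grab('top');S=grab('scene')
np.set_printoptions(precision=4,suppress=True)
# sheet circles: bright blobs
for n,f,roi,(a0,a1) in(('top',T,(340,200,180,125),(250,900)),('scene',S,(70,180,220,115),(250,900))):
    x,y,w,h=roi; g=cv2.cvtColor(f['img'],cv2.COLOR_RGB2GRAY)[y:y+h,x:x+w]
    b=(g>150).astype(np.uint8); k,l,st,c=cv2.connectedComponentsWithStats(b)
    for i in range(1,k):
        if st[i,4]>40: print(n,st[i],c[i]+[x,y],'z0',unproj(f,c[i]+[x,y],0)[0],'z68',unproj(f,c[i]+[x,y],.068)[0])
# blue caps
for n,f in(('top',T),('scene',S)):
    im=f['img'].astype(int); b=((im[:,:,2]>im[:,:,0]+50)&(im[:,:,2]>90)).astype(np.uint8)
    k,l,st,c=cv2.connectedComponentsWithStats(b)
    for i in range(1,k):
        if 15<st[i,4]<400: print(n,'cap',st[i],c[i],unproj(f,c[i],.128 if n=='scene' else .135)[0])
def crop(f,r,s,nm):
    x,y,w,h=r; cv2.imwrite('pics/'+nm,cv2.resize(f['img'][y:y+h,x:x+w,::-1],None,fx=s,fy=s,interpolation=cv2.INTER_CUBIC))
a=cv2.resize(T['img'][200:325,340:520],(792,550),interpolation=cv2.INTER_CUBIC)
cv2.imwrite('pics/c1.png',a[:,:,::-1]); crop(T,(130,255,130,80),6,'c2.png')
E
python3 meas.py
```

```text
top [ 25  27  24  23 434] [376.8018 237.9516] z0 [ 0.6104 -0.0729  0.    ] z68 [ 0.5994 -0.066   0.068 ]
top [ 61  27  24  23 436] [412.5413 238.0298] z0 [ 0.6125 -0.1527  0.    ] z68 [ 0.6014 -0.1418  0.068 ]
top [ 97  27  24  23 434] [448.3641 238.1475] z0 [ 0.6145 -0.2328  0.    ] z68 [ 0.6033 -0.2178  0.068 ]
top [133  27  23  23 424] [484.1038 238.184 ] z0 [ 0.6167 -0.3128  0.    ] z68 [ 0.6054 -0.2939  0.068 ]
top [ 38  72  10  15 108] [382.7222 278.5463] z0 [ 0.5202 -0.0871  0.    ] z68 [ 0.5137 -0.0794  0.068 ]
top [104  74  11  12  89] [448.809  279.1461] z0 [ 0.5229 -0.2331  0.    ] z68 [ 0.5163 -0.2181  0.068 ]
top [72 88 10 12 93] [416.3871 293.7849] z0 [ 0.4887 -0.1614  0.    ] z68 [ 0.4838 -0.1501  0.068 ]
top cap [142 278   7   7  39] [145.2564 281.2564] [0.4892 0.3965 0.135 ]
top cap [157 283   8   8  47] [160.3191 286.4255] [0.4798 0.3663 0.135 ]
top cap [172 288   8   8  43] [175.907  291.6512] [0.4704 0.3351 0.135 ]
top cap [203 299   8   7  43] [206.5814 301.9767] [0.4518 0.2739 0.135 ]
top cap [219 304   7   7  44] [221.9545 307.0682] [0.4427 0.2433 0.135 ]
```

View pics/c1.png

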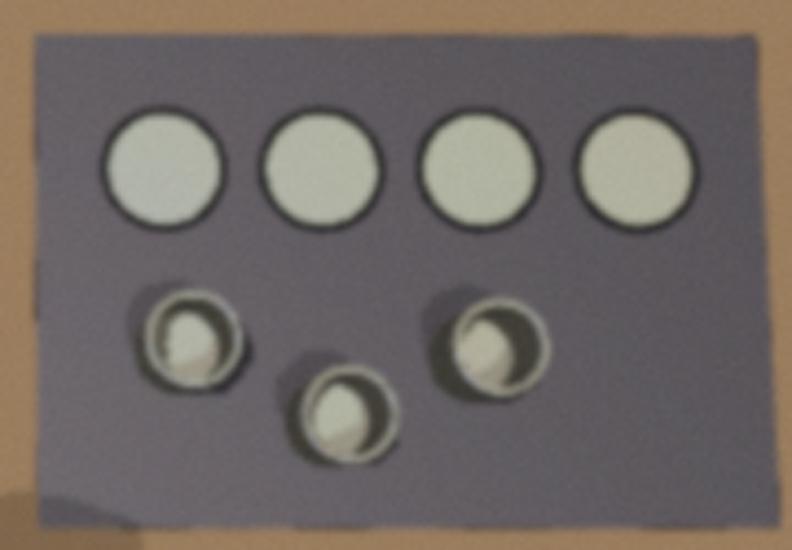

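View pics/c2.png

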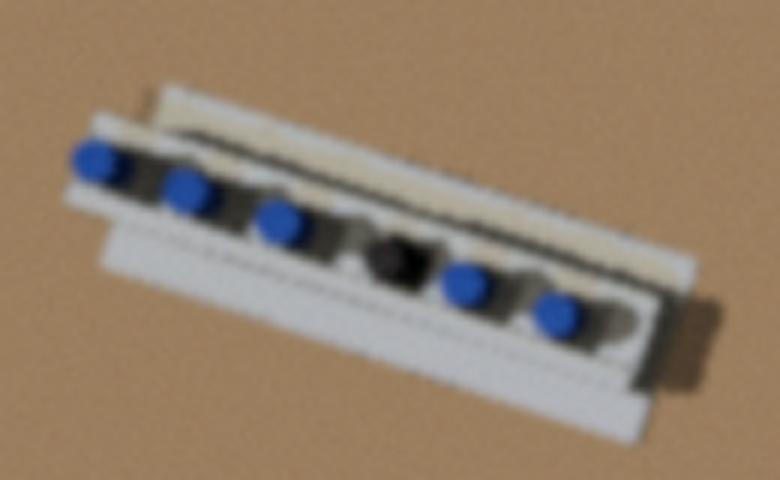

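The top view shows three pots, with rim centres at px (383.5,276.4), (419,293.7) and (453.5,278.5). The circles are at row 238, 80.0 mm apart. The rack's caps are 32 mm apart, with the marker in the fourth place from the left. I'm moving to the pot farthest from the rack first.

Request:
drive_tool([
  [[0.9,0.8,-0.25],1],
  [[0.9,0.8,-0.25],1],
  [[0.9,0.8,-0.25],1],
  [[0.9,0.8,-0.25],1],
  [[0.9,0.8,-0.25],1],
  [[0.9,0.8,-0.25],1],
  [[0.9,0.8,-0.25],1],
  [[0.9,0.8,-0.25],1],
  [[0.9,0.8,-0.25],1],
  [[0.9,0.8,-0.25],1],
  [[0.9,0.8,-0.25],1],
  [[0.9,0.8,-0.25],1],
], jaw=1)

```text
clock: 1.2
eef_pos: [0.4772, -0.265, 0.3143]
tcp_rot: [0.0, 0.722, 0.692, -0.0]
wrist_force: [0.3, -0.5, -0.7]
finger_gap: 0.0917
grip_force: 0.0
```

Request:
drive_tool([
  [[0.68,0.62,0],0.4],
  [[0.67,0.61,0],0],
  [[0,0,-0.6],0],
  [[0,0,-0.75],0],
  [[0,0,-0.75],0],
  [[0,0,-0.75],0],
  [[0,0,-0.75],0],
  [[0,0,0],0],
])

```text
clock: 1.87
eef_pos: [0.5146, -0.2282, 0.2019]
tcp_rot: [-0.005, 0.709, 0.706, -0.001]
wrist_force: [-1.2, 0.7, -0.8]
finger_gap: 0.092
grip_force: 0.0
```

Request:
drive_tool([
  [[0,0,0],0],
  [[0,0,0],0],
  [[0,0,0],0],
  [[0,0,0],0],
  [[0,0,0],0],
  [[0,0,0],0],
], jaw=0.3)

```text
clock: 2.37
eef_pos: [0.5169, -0.2298, 0.2076]
tcp_rot: [0.001, 0.709, 0.706, 0.0]
wrist_force: [0.1, 0.1, -0.2]
finger_gap: 0.054
grip_force: 0.0
```

Request:
drive_tool([
  [[0,0,0],0],
  [[0,0,0],0],
  [[0,0,0],0],
  [[0,0,0],0],
])

```text
clock: 2.7
eef_pos: [0.5168, -0.2297, 0.2071]
tcp_rot: [0.0, 0.709, 0.706, 0.0]
wrist_force: [0.5, -0.3, 1.9]
finger_gap: 0.0457
grip_force: 30.0
```

Request:
drive_tool([
  [[0.2,-0.02,0],0],
  [[0.4,-0.02,0],0],
  [[0.5,-0.02,0],0],
  [[0.5,-0.02,0],0],
  [[0.5,-0.02,0],0],
  [[0.5,-0.02,0],0],
  [[0.4,-0.01,0],0],
  [[0.25,0,0],0],
  [[0,0,0],0],
  [[0,0,0],0],
])

```text
clock: 3.53
eef_pos: [0.6147, -0.2335, 0.2071]
tcp_rot: [0.001, 0.709, 0.706, 0.001]
wrist_force: [2.1, 0.3, 2.2]
finger_gap: 0.0456
grip_force: 30.0
```

Request:
drive_tool([
  [[0,0,0],0],
  [[0,0,0],0],
  [[0,0,0],0],
  [[0,0,0],0],
  [[0,0,0],0],
  [[0,0,0],0],
  [[0,0,0.7],0],
  [[0,0,1],0],
  [[0,0,1],0],
  [[0,0,0.6],0],
], jaw=1)

```text
clock: 4.37
eef_pos: [0.6147, -0.2338, 0.3093]
tcp_rot: [0.002, 0.709, 0.706, 0.0]
wrist_force: [1.0, 0.1, 0.8]
finger_gap: 0.0918
grip_force: 0.0
```

Request:
drive_tool([
  [[-0.85,0.5,0],0],
  [[-0.9,0.55,0],0],
  [[-0.9,0.55,0],0],
  [[-0.9,0.5,0],0],
  [[-0.8,0.5,0],0],
  [[0,0,-0.65],0],
  [[0,0,-0.9],0],
  [[0,0,-0.9],0],
  [[0,0,-0.5],0],
  [[0,0,-0.35],0],
  [[0,0,0],0],
])

```text
clock: 5.28
eef_pos: [0.4826, -0.155, 0.2046]
tcp_rot: [-0.002, 0.709, 0.705, -0.001]
wrist_force: [0.4, -0.2, -0.5]
finger_gap: 0.0913
grip_force: 0.0
```

Request:
drive_tool([
  [[0,0,0],0],
  [[0,0,0],0],
  [[0,0,0],0],
  [[0,0,0],0],
  [[0,0,0],0],
  [[0,0,0],0],
  [[0,0,0],0],
  [[0,0,0],0],
  [[0,0,0],0],
  [[0,0,0],0],
], jaw=0.3)

```text
clock: 6.12
eef_pos: [0.4838, -0.1556, 0.2069]
tcp_rot: [0.0, 0.709, 0.706, 0.0]
wrist_force: [0.8, 0.2, 1.1]
finger_gap: 0.0455
grip_force: 30.0
```

Request:
drive_tool([
  [[0.25,0.01,0],0],
  [[0.5,0.01,0],0],
  [[0.6,0.02,0],0],
  [[0.6,0.02,0],0],
  [[0.6,0.02,0],0],
  [[0.6,0.02,0],0],
  [[0.6,0,0],0],
  [[0.4,0,0],0],
  [[0.14,0,0],0],
  [[0,0,0],0],
  [[0,0,0],0],
])

```text
clock: 7.03
eef_pos: [0.6125, -0.1525, 0.2069]
tcp_rot: [0.001, 0.709, 0.706, 0.0]
wrist_force: [1.7, 1.1, 2.3]
finger_gap: 0.0453
grip_force: 30.0
```

Request:
drive_tool([
  [[0,0,0],0],
  [[0,0,0],0],
  [[0,0,0],0],
  [[0,0,0],0],
  [[0,0,0],0],
  [[0,0,0],0],
  [[0,0,0.7],0],
  [[0,0,1],0],
  [[0,0,1],0],
  [[0,0,0.6],0],
], jaw=1)

```text
clock: 7.87
eef_pos: [0.6129, -0.1528, 0.3092]
tcp_rot: [0.002, 0.709, 0.706, 0.001]
wrist_force: [1.5, -0.5, -0.0]
finger_gap: 0.092
grip_force: 0.0
```

```bash
cat > look.py <<'E'
from h import *
import sys
T=grab('top')
a=cv2.resize(T['img'][200:325,340:520],(792,550),interpolation=cv2.INTER_CUBIC)
cv2.imwrite('pics/'+sys.argv[1],a[:,:,::-1])
g=cv2.GaussianBlur(cv2.cvtColor(a,cv2.COLOR_RGB2GRAY),(0,0),2)
c=cv2.HoughCircles(g,cv2.HOUGH_GRADIENT_ALT,1.5,40,param1=60,param2=.6,minRadius=38,maxRadius=70)
if c is not None:
  for x,y,r in c[0]:
    uv=[340+(x+.5)/4.4-.5,200+(y+.5)/4.4-.5]; print(round(x),round(y),round(r),unproj(T,uv,.068)[0].round(4),unproj(T,uv,0)[0].round(4))
E
python3 look.py d1.png; python3 -c "
from h import *;print(arm.read_state()['eef_pos'])"
```

```text
164 166 65 [ 0.6005 -0.0659  0.068 ] [ 0.6115 -0.0729  0.    ]
164 166 55 [ 0.6005 -0.0659  0.068 ] [ 0.6115 -0.0729  0.    ]
638 172 64 [ 0.6041 -0.2947  0.068 ] [ 0.6153 -0.3137  0.    ]
[ 0.61392378 -0.15315451  0.31269845]
```

View pics/d1.png

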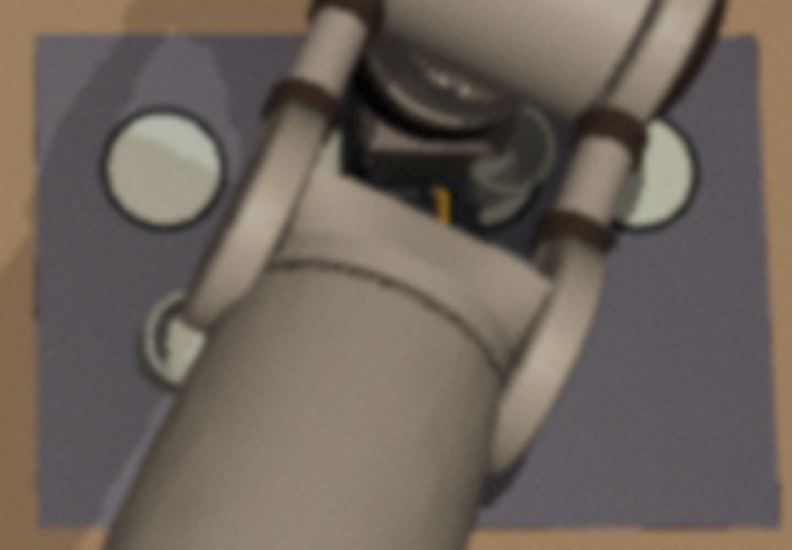

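The arm hides the middle of the sheet, but pot A is still where I measured it (left rim around px 190,340 in the crop). I'm moving that one next.

Request:
drive_tool([
  [[-0.8,0.6,0],0],
  [[-0.8,0.6,0],0],
  [[-0.8,0.6,0],0],
  [[-0.75,0.6,0],0],
  [[0,0,-0.65],0],
  [[0,0,-0.9],0],
  [[0,0,-0.9],0],
  [[0,0,-0.5],0],
  [[0,0,-0.35],0],
  [[0,0,0],0],
])

```text
clock: 8.75
eef_pos: [0.5166, -0.0801, 0.2041]
tcp_rot: [-0.002, 0.709, 0.705, -0.001]
wrist_force: [0.1, -0.1, 0.6]
finger_gap: 0.0916
grip_force: 0.0
```

Request:
drive_tool([
  [[0,0,0],0],
  [[0,0,0],0],
  [[0,0,0],0],
  [[0,0,0],0],
  [[0,0,0],0],
  [[0,0,0],0],
  [[0,0,0],0],
  [[0,0,0],0],
  [[0,0,0],0],
  [[0,0,0],0],
], jaw=0.3)

```text
clock: 9.58
eef_pos: [0.518, -0.0805, 0.2069]
tcp_rot: [0.0, 0.709, 0.706, 0.0]
wrist_force: [0.2, -0.2, 1.2]
finger_gap: 0.0452
grip_force: 30.0
```

Request:
drive_tool([
  [[0.2,0.03,0],0],
  [[0.4,0.04,0],0],
  [[0.5,0.04,0],0],
  [[0.5,0.04,0],0],
  [[0.5,0.04,0],0],
  [[0.5,0.04,0],0],
  [[0.3,0.02,0],0],
  [[0.17,0.02,0],0],
  [[0,0,0],0],
  [[0,0,0],0],
])

```text
clock: 10.42
eef_pos: [0.6103, -0.0724, 0.207]
tcp_rot: [0.001, 0.709, 0.706, 0.001]
wrist_force: [2.4, -0.9, 1.9]
finger_gap: 0.0453
grip_force: 30.0
```

Request:
drive_tool([
  [[0,0,0],0],
  [[0,0,0],0],
  [[0,0,0],0],
  [[0,0,0],0],
  [[0,0,0],0],
  [[0,0,0],0],
  [[0,0,0.7],0],
  [[0,0,1],0],
  [[0,0,1],0],
  [[0,0,0.6],0],
], jaw=1)

```text
clock: 11.25
eef_pos: [0.6105, -0.0726, 0.3091]
tcp_rot: [0.002, 0.709, 0.706, 0.001]
wrist_force: [0.3, -0.3, 0.9]
finger_gap: 0.0918
grip_force: 0.0
```

Request:
drive_tool([
  [[-0.8,0.9,0.3],-0.3],
  [[-0.8,0.9,0.3],-0.5],
  [[-0.8,0.9,0.3],-0.5],
  [[-0.8,0.9,0.3],-0.5],
  [[-0.8,0.9,0.3],-0.5],
  [[-0.8,0.9,0.2],-0.5],
  [[-0.5,0.4,0],0],
  [[0,0,0],0],
], jaw=0.6)

```text
clock: 11.92
eef_pos: [0.4486, 0.1038, 0.3569]
tcp_rot: [-0.0, 0.803, 0.596, 0.0]
wrist_force: [0.7, -0.9, -0.0]
finger_gap: 0.0551
grip_force: 0.0
```

```bash
python3 look.py d2.png; sed -i 's/(im\[:,:,2\]>im\[:,:,0\]+50)&(im\[:,:,2\]>90)/(im[:,:,2]>im[:,:,0]+45)\&(im[:,:,2]>70)/' meas.py; python3 - <<'E'
s=open('meas.py').read().replace('g>150',"g>(150 if n=='top' else 125)");exec(s)
# crops: scene pots & rack
cv2.imwrite('pics/d3.png',np.vstack([cv2.resize(S['img'][185:290,70:290,::-1],(792,378)),cv2.resize(S['img'][160:265,380:520,::-1],(792,594))[:220]]))
E
```

```text
634 171 65 [ 0.6047 -0.2932  0.068 ] [ 0.616  -0.3122  0.    ]
322 170 66 [ 0.6012 -0.1425  0.068 ] [ 0.6123 -0.1535  0.    ]
165 165 57 [ 0.6012 -0.0666  0.068 ] [ 0.6123 -0.0736  0.    ]
634 171 55 [ 0.6047 -0.2932  0.068 ] [ 0.616  -0.3122  0.    ]
480 165 67 [ 0.6055 -0.2186  0.068 ] [ 0.6169 -0.2336  0.    ]
165 165 67 [ 0.6012 -0.0666  0.068 ] [ 0.6123 -0.0736  0.    ]
322 170 56 [ 0.6012 -0.1425  0.068 ] [ 0.6123 -0.1535  0.    ]
480 165 57 [ 0.6055 -0.2186  0.068 ] [ 0.6169 -0.2336  0.    ]
322 170 41 [ 0.6012 -0.1425  0.068 ] [ 0.6123 -0.1535  0.    ]
top [133  27  23  23 433] [484.1085 238.2032] z0 [ 0.6167 -0.3128  0.    ] z68 [ 0.6054 -0.2939  0.068 ]
top [ 34  30  11  13 110] [379.1091 236.3636] z0 [ 0.6141 -0.0781  0.    ] z68 [ 0.6029 -0.0708  0.068 ]
top [69 30 12 12 96] [415.0208 235.9062] z0 [ 0.6174 -0.1582  0.    ] z68 [ 0.6061 -0.147   0.068 ]
top [106  30  11  13  91] [450.978  235.7033] z0 [ 0.6202 -0.2387  0.    ] z68 [ 0.6087 -0.2234  0.068 ]
top [25 33 18 17 53] [370.8868 244.0566] z0 [ 0.5963 -0.0599  0.    ] z68 [ 0.586  -0.0536  0.068 ]
top [61 35 19 15 5
[... 527 characters left out ...]
  16] [476.375  114.3125] [ 0.8547 -0.2634  0.135 ]
top cap [142 278   8   8  45] [145.5778 281.4667] [0.4888 0.3959 0.135 ]
top cap [157 283   8   8  50] [160.5 286.5] [0.4797 0.3659 0.135 ]
top cap [172 288   8   8  48] [175.875  291.6875] [0.4703 0.3352 0.135 ]
top cap [203 299   8   7  48] [206.75 302.  ] [0.4518 0.2735 0.135 ]
top cap [219 304   8   7  47] [222.1489 307.0638] [0.4427 0.2429 0.135 ]
scene cap [429 177   5   4  17] [431.0588 178.4118] [0.4399 0.2728 0.128 ]
scene cap [463 187   5   4  18] [465.  188.5] [0.4586 0.3353 0.128 ]
scene cap [480 192   6   4  18] [482.2778 193.6111] [0.4678 0.3662 0.128 ]
scene cap [498 198   5   4  17] [500.0588 199.2353] [0.4781 0.3974 0.128 ]
```

View pics/d2.png

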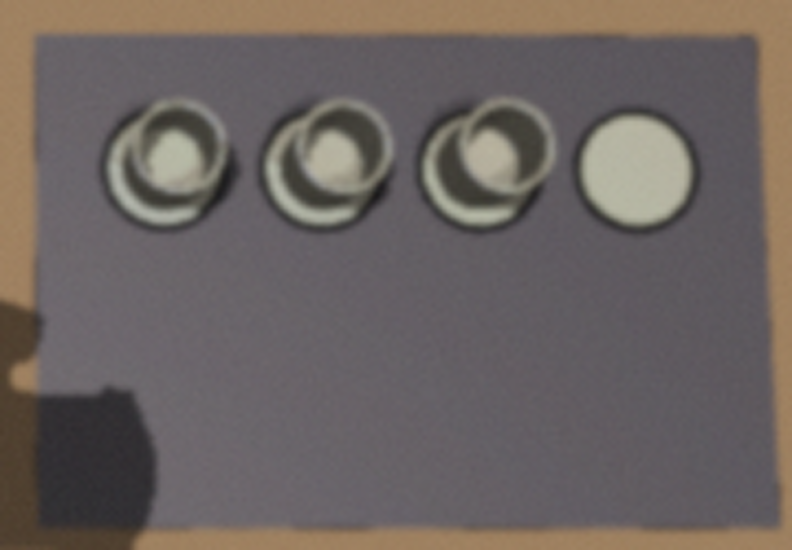

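View pics/d3.png

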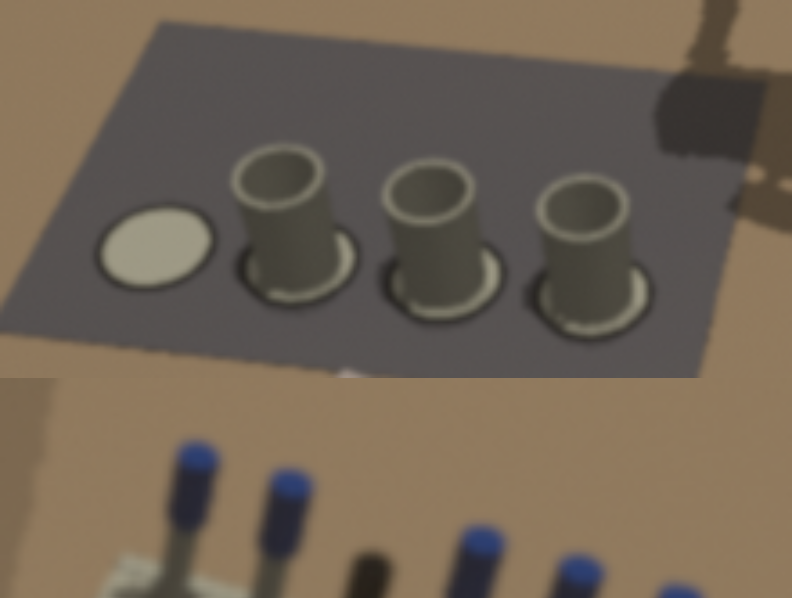

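All three pots are within about 2 mm of the circle centres (rims at crop px 180, 344 and 507, row 148). The nearest cap is at (0.4427, 0.243), so I'm going there for the first tube.

Request:
drive_tool([
  [[-0.05,0.8,0],0],
  [[-0.05,0.95,0],0],
  [[-0.05,0.95,0],0],
  [[-0.05,0.95,0],0],
  [[0,0.7,0],0],
  [[0,0.28,0],0],
  [[0,0,-0.4],0],
  [[0,0,-0.6],0],
  [[0,0,-0.6],0],
  [[0,0,-0.43],0],
  [[0,0,0],0],
  [[0,0,0],0],
])

```text
clock: 13.07
eef_pos: [0.4451, 0.2391, 0.2946]
tcp_rot: [-0.0, 0.805, 0.594, -0.001]
wrist_force: [1.2, -0.3, 1.0]
finger_gap: 0.0555
grip_force: 0.0
```

```bash
python3 -c "
from h import *;print(arm.read_state()['eef_pos'])
S=grab('scene');cv2.imwrite('pics/e1.png',cv2.resize(S['img'][130:280,360:560,::-1],(800,600)))"
```

```text
[0.44508621 0.23912034 0.29455509]
```

View pics/e1.png

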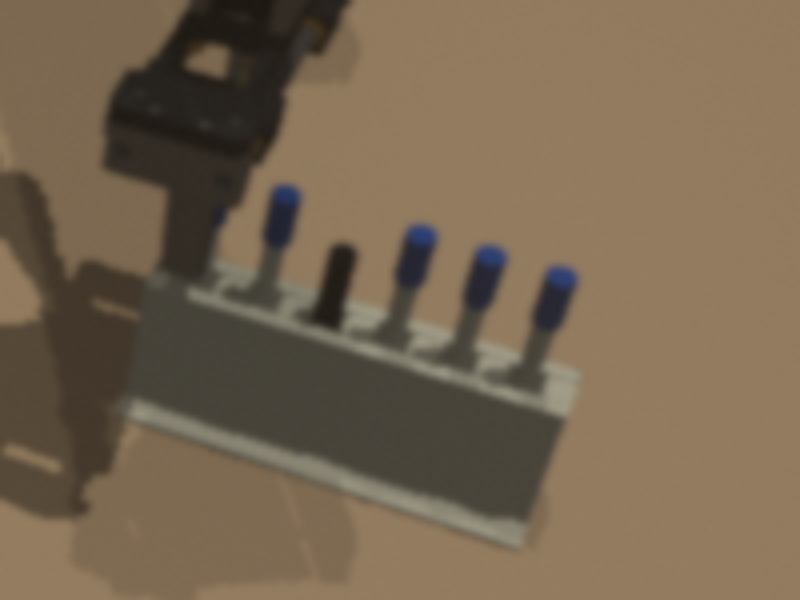

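The first tube's cap shows just to the right of the finger, around px (218,215). I'm shifting about 4 mm towards it and closing.

Request:
drive_tool([
  [[-0.08,0.14,0],0],
  [[0,0,0],0],
  [[0,0,0],0],
  [[0,0,0],0],
  [[0,0,0],0],
  [[0,0,0],0],
  [[0,0,0],0],
  [[0,0,0],0],
  [[0,0,0],0],
  [[0,0,0],0],
], jaw=0.05)

```text
clock: 13.95
eef_pos: [0.4426, 0.2447, 0.296]
tcp_rot: [0.0, 0.804, 0.594, 0.0]
wrist_force: [0.4, -0.1, 0.9]
finger_gap: 0.0138
grip_force: 30.0
```

Request:
drive_tool([
  [[0,0,0.2],0],
  [[0,0,0.5],0],
  [[0,0,0.8],0],
  [[0,0,0.8],0],
  [[0,0,0.8],0],
  [[0,0,0.6],0],
  [[0,0,0.2],0],
  [[0,0,0],0],
])

```text
clock: 14.62
eef_pos: [0.4429, 0.2448, 0.4147]
tcp_rot: [0.001, 0.804, 0.594, 0.002]
wrist_force: [0.3, -0.5, -0.4]
finger_gap: 0.0143
grip_force: 30.0
```

```bash
python3 -c "
from h import *;s=arm.read_state();print(s['eef_pos'],s['finger_gap'],s['grip_force'])
S=grab('scene');cv2.imwrite('pics/e2.png',cv2.resize(S['img'][100:250,360:560,::-1],(800,600)))
for z in(0,.121):print(proj(S,s['eef_pos']-[0,0,.171+z]))"
```

```text
[0.44287215 0.24481218 0.41471423] 0.014316209924959454 29.99990701675415
[[426.46195703 125.8408097 ]]
[[415.62146394 179.91733839]]
```

View pics/e2.png

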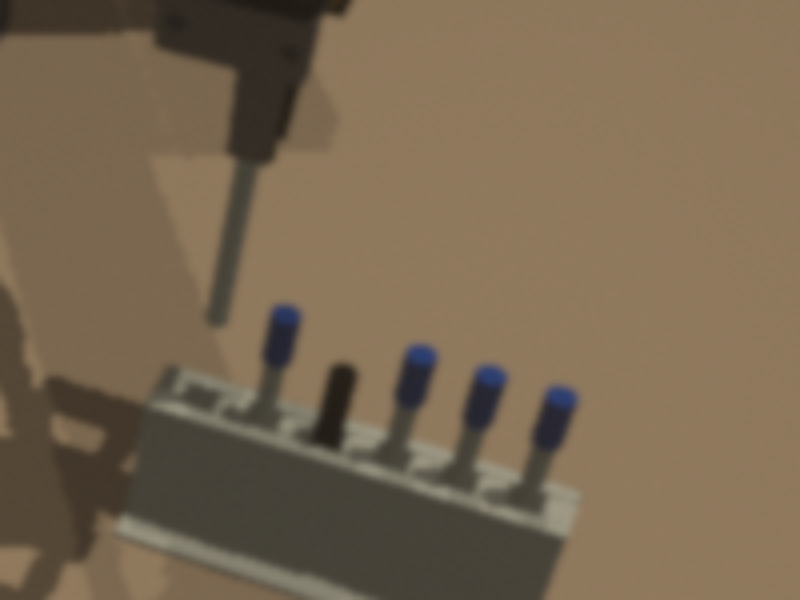

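The tube is held vertically, lower end at px (414,181) against a predicted (415.6,180). I'm carrying it to the pot on spot0 and will insert it slightly toward the robot side of centre.

Request:
drive_tool([
  [[0.25,-0.5,0],0.1],
  [[0.45,-0.95,0],0.3],
  [[0.5,-1,0],0.3],
  [[0.5,-1,0],0.3],
  [[0.5,-1,0],0.3],
  [[0.5,-1,0],0.3],
  [[0.5,-1,0],0.3],
  [[0.5,-1,0],0.3],
  [[0.5,-1,0],0.3],
  [[0.5,-1,0],0.3],
  [[0.36,-0.8,0],0],
  [[0.2,-0.37,0],0],
])

```text
clock: 15.67
eef_pos: [0.6007, -0.0768, 0.4102]
tcp_rot: [-0.001, 0.71, 0.705, -0.001]
wrist_force: [-0.1, 0.6, -0.8]
finger_gap: 0.0143
grip_force: 30.0
```

Request:
drive_tool([
  [[0,0,0],0],
  [[0,0,0],0],
  [[0,0,0],0],
])

```text
clock: 15.92
eef_pos: [0.5999, -0.0725, 0.4121]
tcp_rot: [-0.001, 0.708, 0.706, -0.0]
wrist_force: [-0.6, -0.5, 0.2]
finger_gap: 0.0143
grip_force: 30.0
```

```bash
python3 -c "
from h import *;s=arm.read_state();print(s['eef_pos'],s['tcp_rot'])
S=grab('scene');cv2.imwrite('pics/e3.png',cv2.resize(S['img'][130:280,120:320,::-1],(800,600)))
for z in(0,.121):print(proj(S,s['eef_pos']-[0,0,.171+z]))
print(proj(S,[[.6096,-.0738,.068]]))"
```

```text
[ 0.59986723 -0.07245444  0.41209533] [-9.19700219e-04  7.08260570e-01  7.05950490e-01 -1.55237183e-04]
[[226.65734591 162.11482435]]
[[232.3779831  216.96144821]]
[[232.53996288 241.39236811]]
```

View pics/e3.png

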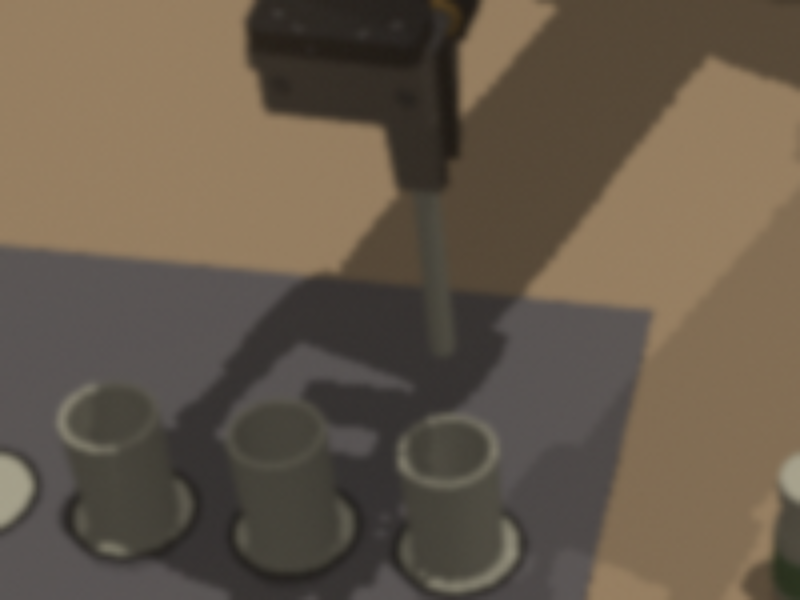

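Tube end at crop px (441,352), pot rim centre at (447,450): aligned within about 3 mm. I'm lowering it, releasing it and nudging it so that it leans away in +x.

Request:
drive_tool([
  [[0,0,-0.4],0],
  [[0,0,-0.7],0],
  [[0,0,-0.7],0],
  [[0,0,-0.7],0],
  [[0,0,-0.6],0],
  [[0,0,-0.35],0],
  [[0,0,-0.18],0],
  [[0,0,0],0],
  [[0,0,0],0],
])

```text
clock: 16.72
eef_pos: [0.6005, -0.0737, 0.3045]
tcp_rot: [0.0, 0.709, 0.706, 0.0]
wrist_force: [0.7, -0.1, 0.5]
finger_gap: 0.0142
grip_force: 30.0
```

Request:
drive_tool([
  [[0,0,0],0],
  [[0,0,0],0],
  [[0,0,0],0],
  [[0,0,0],0],
  [[0,0,0],0],
  [[0.2,0,0],0],
  [[0.25,0,0],0],
  [[0.25,0,0],0],
  [[0.25,0,0],0],
  [[0.25,0,0],0],
  [[0.2,0,0],0],
  [[0,0,0],0],
], jaw=0.4)

```text
clock: 17.72
eef_pos: [0.6434, -0.0739, 0.3039]
tcp_rot: [0.0, 0.709, 0.706, 0.0]
wrist_force: [-0.1, -0.4, -1.0]
finger_gap: 0.0369
grip_force: 0.0
```

```bash
python3 -c "
from h import *;s=arm.read_state();print(s['eef_pos'],s['tcp_rot'])
S=grab('scene');cv2.imwrite('pics/e4.png',cv2.resize(S['img'][130:280,120:320,::-1],(800,600)))"
```

```text
[ 0.64343379 -0.0739265   0.30385731] [2.87509571e-04 7.08590225e-01 7.05620135e-01 1.90781202e-04]
```

View pics/e4.png

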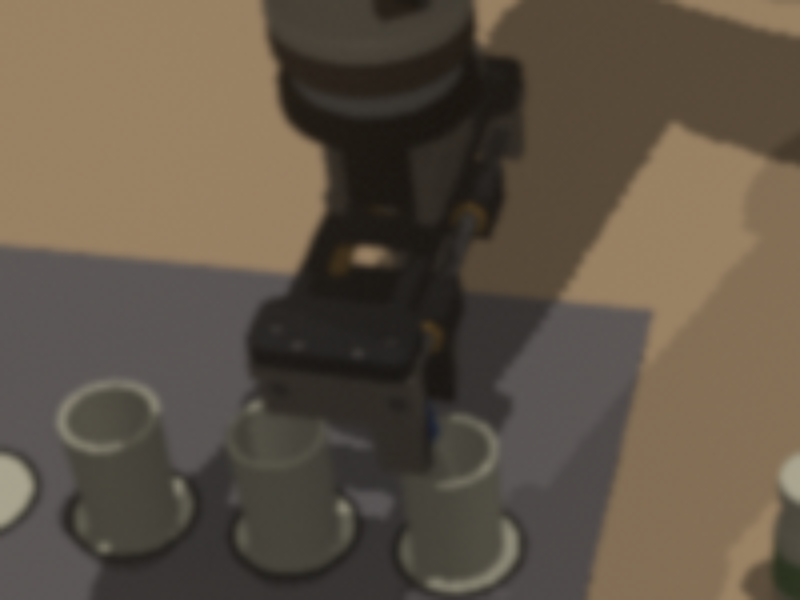

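The tube leans in the pot, with its cap behind the front finger at px (432,420). I'm lifting clear and going back for tube 2.

Request:
drive_tool([
  [[0,0,0.4],0],
  [[0,0,0.8],0],
  [[0,0,0.9],0],
  [[0,0,0.9],0],
  [[0,0,0.6],0],
  [[-0.2,0.4,0],0],
  [[-0.5,0.9,0],-0.4],
  [[-0.5,0.9,0],-0.4],
  [[-0.5,0.9,0],-0.4],
  [[-0.5,0.9,0],-0.4],
  [[-0.5,0.9,0],-0.4],
  [[-0.5,0.9,0],-0.4],
])

```text
clock: 18.77
eef_pos: [0.5443, 0.1018, 0.411]
tcp_rot: [-0.001, 0.792, 0.61, -0.001]
wrist_force: [0.1, 0.5, -1.1]
finger_gap: 0.0369
grip_force: 0.0
```

Request:
drive_tool([
  [[-0.5,0.9,0],-0.4],
  [[-0.5,0.9,0],0],
  [[-0.5,0.9,0],0],
  [[-0.5,0.9,0],0],
  [[-0.5,0.9,0],0],
  [[-0.5,0.9,0],0],
  [[-0.19,0.38,0],0],
  [[0,0,0],0],
  [[0,0,0],0],
  [[0,0,0],0],
], jaw=0.6)

```text
clock: 19.6
eef_pos: [0.451, 0.2726, 0.4116]
tcp_rot: [0.0, 0.804, 0.594, -0.0]
wrist_force: [-0.1, 0.2, 0.3]
finger_gap: 0.0549
grip_force: 0.0
```

```bash
python3 - <<'E'
s=open('meas.py').read().split('def crop')[0].replace('g>150',"g>(150 if n=='top' else 125)").replace('15<st','8<st');exec(s)
print(arm.read_state()['eef_pos'],arm.read_state()['tcp_rot'])
cv2.imwrite('pics/f1.png',np.hstack([cv2.resize(S['img'][130:290,70:310,::-1],(450,300)),cv2.resize(T['img'][190:310,340:480,::-1],(350,300))]))
E
```

```text
top [80 19 12 12 96] [425.9896 224.6979] z0 [ 0.6436 -0.1828  0.    ] z68 [ 0.6309 -0.1703  0.068 ]
top [ 61  27  24  23 391] [411.6164 239.0256] z0 [ 0.6102 -0.1506  0.    ] z68 [ 0.5992 -0.1398  0.068 ]
top [133  27  23  24 439] [484.0683 238.2027] z0 [ 0.6167 -0.3128  0.    ] z68 [ 0.6054 -0.2938  0.068 ]
top [25 31 19 19 61] [371.    243.623] z0 [ 0.5973 -0.0602  0.    ] z68 [ 0.5869 -0.0539  0.068 ]
top [106  30  11  13  99] [450.9798 235.8384] z0 [ 0.6199 -0.2387  0.    ] z68 [ 0.6084 -0.2234  0.068 ]
top [97 36 19 14 50] [443.84 245.54] z0 [ 0.5975 -0.2226  0.    ] z68 [ 0.5872 -0.2081  0.068 ]
scene [150   0  70  53 926] [264.5162 192.3348] z0 [ 0.3887 -0.063   0.    ] z68 [ 0.4658 -0.0444  0.068 ]
scene [ 29  64  29  20 442] [112.8032 253.1855] z0 [ 0.6167 -0.3159 -0.    ] z68 [ 0.6747 -0.2761  0.068 ]
scene [117  72  21  21 346] [196.3757 261.4393] z0 [ 0.61   -0.1503  0.    ] z68 [ 0.6686 -0.1244  0.068 ]
scene [ 89 108  29   7 113] [170.6903 292.1062] z0 [ 0.6913 -0.1747  0.    ] z68 [ 0.7431 -0.1468  0.068 ]
top cap [380 204   7  13  64] [382.5    209.7812] [ 0.6465 -0.07    0.135 ]
top cap [206 299   5   6  23] [208.087  301.4348] [0.4529 0.271  0.135 ]
scene cap [429 177   5   3  10] [431.1 178.3] [0.4396 0.2729 0.128 ]
scene cap [463 187   5   4  12] [465.0833 188.5   ] [0.4586 0.3354 0.128 ]
scene cap [480 192   6   4  18] [482.2778 193.6111] [0.4678 0.3662 0.128 ]
scene cap [498 198   5   4  17] [500.0588 199.2353] [0.4781 0.3974 0.128 ]
scene cap [220 231   7   7  42] [223.1905 233.9286] [ 0.6516 -0.0749  0.128 ]
[0.4513 0.2724 0.4118] [ 0.0001  0.8047  0.5937 -0.0002]
```

View pics/f1.png

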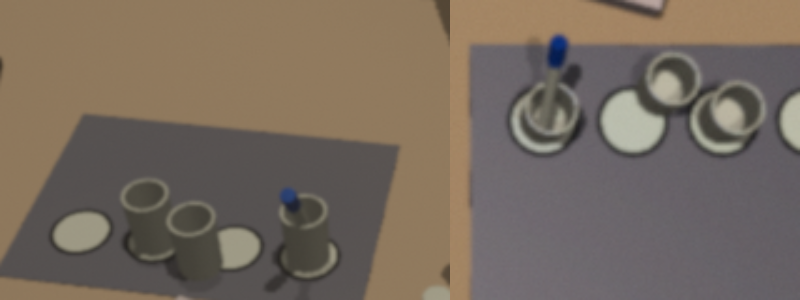

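The pot on spot1 has been knocked aside to about (0.637, -0.176): its rim is at px (428.5,221.7) in the top view. The other two pots and the standing tube are fine. My gripper is empty, so I'm fixing this now.

Request:
drive_tool([
  [[0.2,-0.5,0],0.1],
  [[0.4,-0.95,0],0.3],
  [[0.4,-0.95,0],0.3],
  [[0.4,-0.95,0],0.3],
  [[0.4,-0.95,0],0.3],
  [[0.4,-0.95,0],0.3],
  [[0.4,-0.95,0],0.3],
  [[0.4,-0.95,0],0.3],
  [[0.4,-0.95,0],0.3],
  [[0.4,-0.95,0],0.3],
  [[0.4,-0.95,0],0],
  [[0.4,-0.95,0],0],
], jaw=0.7)

```text
clock: 20.7
eef_pos: [0.5889, -0.058, 0.4118]
tcp_rot: [-0.0, 0.709, 0.705, -0.0]
wrist_force: [-0.1, 0.1, 0.6]
finger_gap: 0.0642
grip_force: 0.0
```

Request:
drive_tool([
  [[0.4,-0.95,0],0],
  [[0.4,-0.95,0],0],
  [[0.4,-0.95,0],0],
  [[0.4,-0.95,0],0],
  [[0,-0.18,0],0],
  [[0,0,-0.5],0],
  [[0,0,-0.9],0],
  [[0,0,-0.9],0],
  [[0,0,-0.7],0],
  [[0,0,0],0],
  [[0,0,0],0],
])

```text
clock: 21.62
eef_pos: [0.6359, -0.1746, 0.3208]
tcp_rot: [-0.002, 0.709, 0.705, -0.001]
wrist_force: [-0.3, 0.7, 1.0]
finger_gap: 0.0643
grip_force: 0.0
```

```bash
python3 - <<'E'
from h import *
s=arm.read_state();print(s['eef_pos'],s['tcp_rot'])
S=grab('scene');cv2.imwrite('pics/f2.png',cv2.resize(S['img'][170:320,100:300,::-1],(800,600)))
print((proj(S,[[.6372,-.1756,.068],s['eef_pos']-[0,0,.19]])-[100,170])*4)
E
```

```text
[ 0.63593001 -0.1746229   0.32078629] [-1.52691105e-03  7.08983460e-01  7.05223270e-01 -5.11280313e-04]
[[295.59641095 300.89611974]
 [276.83941508 198.02553884]]
```

View pics/f2.png

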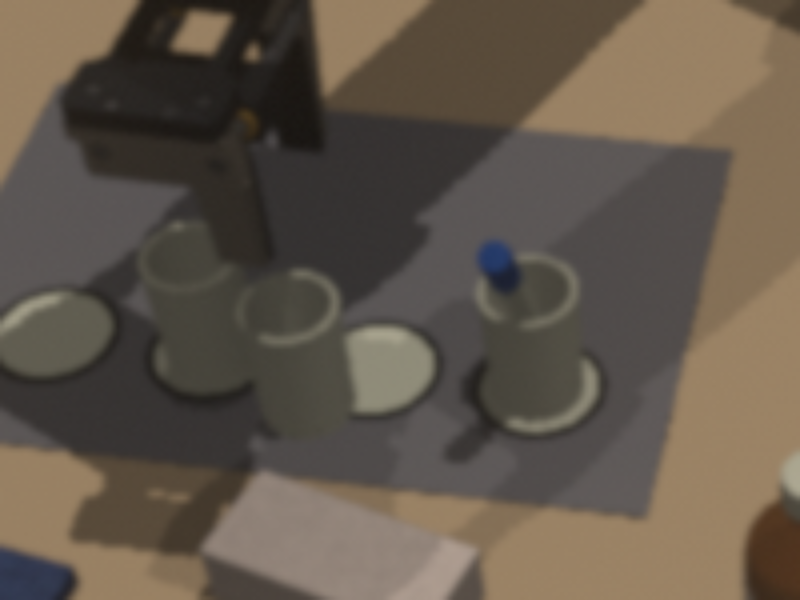

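The knocked pot's rim is at crop px (290,307), which matches the projection given the known camera bias, so the fingers will straddle it. I'm going down to grip.

Request:
drive_tool([
  [[0,0,0],0],
  [[0,0,-0.5],0],
  [[0,0,-0.7],0],
  [[0,0,-0.7],0],
  [[0,0,-0.7],0],
  [[0,0,-0.6],0],
  [[0,0,-0.4],0],
  [[0,0,-0.2],0],
  [[0,0,0],0],
  [[0,0,0],0],
])

```text
clock: 22.5
eef_pos: [0.6372, -0.1747, 0.2092]
tcp_rot: [0.001, 0.709, 0.706, 0.0]
wrist_force: [-0.1, 0.9, -0.7]
finger_gap: 0.0641
grip_force: 0.0
```

Request:
drive_tool([
  [[0,0,0],0],
  [[0,0,0],0],
  [[0,0,0],0],
  [[0,0,0],0],
  [[0,0,0],0],
  [[0,0,0],0],
  [[0,0,0],0],
], jaw=0.3)

```text
clock: 23.08
eef_pos: [0.6372, -0.1746, 0.209]
tcp_rot: [0.001, 0.709, 0.706, 0.0]
wrist_force: [1.0, -0.0, 4.8]
finger_gap: 0.0456
grip_force: 30.0
```

Request:
drive_tool([
  [[-0.12,0.1,0],0],
  [[-0.2,0.2,0],0],
  [[-0.2,0.2,0],0],
  [[-0.2,0.16,0],0],
  [[-0.1,0.1,0],0],
  [[0,0,0],0],
  [[0,0,0],0],
])

```text
clock: 23.67
eef_pos: [0.6119, -0.1512, 0.209]
tcp_rot: [0.001, 0.709, 0.706, 0.0]
wrist_force: [0.4, -0.2, 8.0]
finger_gap: 0.0453
grip_force: 30.0
```

Request:
drive_tool([
  [[0,0,0],0],
  [[0,0,0],0],
  [[0,0,0],0],
  [[0,0,0],0],
  [[0,0,0],0],
  [[0,0,0.4],0],
  [[0,0,0.8],0],
  [[0,0,1],0],
  [[0,0,1],0],
  [[0,0,1],0],
  [[0,0,1],0],
  [[0,0,1],0],
], jaw=0.7)

```text
clock: 24.67
eef_pos: [0.6117, -0.1514, 0.3964]
tcp_rot: [0.0, 0.709, 0.706, 0.0]
wrist_force: [-1.1, 0.5, -0.1]
finger_gap: 0.0641
grip_force: 0.0
```

Request:
drive_tool([
  [[-0.2,0.5,0],0],
  [[-0.36,0.95,0],-0.3],
  [[-0.36,0.95,0],-0.3],
  [[-0.36,0.95,0],-0.3],
  [[-0.36,0.95,0],-0.3],
  [[-0.36,0.95,0],-0.3],
  [[-0.36,0.95,0],-0.3],
  [[-0.36,0.95,0],-0.3],
  [[-0.36,0.95,0],-0.3],
  [[-0.36,0.95,0],-0.3],
  [[-0.36,0.95,0],-0.1],
  [[-0.36,0.95,0],0],
])

```text
clock: 25.67
eef_pos: [0.4863, 0.1782, 0.3949]
tcp_rot: [0.0, 0.804, 0.594, 0.0]
wrist_force: [0.4, -0.0, 0.1]
finger_gap: 0.0645
grip_force: 0.0
```

Request:
drive_tool([
  [[-0.36,0.95,0],0],
  [[-0.36,0.95,0],0],
  [[-0.36,0.95,0],0],
  [[-0.1,0.36,0],0],
  [[0,0,0],0],
  [[0,0,0],0],
  [[0,0,0],0],
], jaw=0.6)

```text
clock: 26.25
eef_pos: [0.4524, 0.2722, 0.3941]
tcp_rot: [0.0, 0.804, 0.594, -0.0]
wrist_force: [0.8, 0.5, -0.7]
finger_gap: 0.0551
grip_force: 0.0
```

```bash
cat > chk.py <<'E'
s=open('meas.py').read().split('def crop')[0].replace('g>150',"g>(150 if n=='top' else 125)").replace('15<st','8<st');exec(s)
print(arm.read_state()['eef_pos'],arm.read_state()['tcp_rot'])
# rim template match at each pot: score annulus edge response in the upsampled top view
g=cv2.cvtColor(T['img'],cv2.COLOR_RGB2GRAY).astype(np.float32); th=np.linspace(0,2*np.pi,72,endpoint=False)
def ring(c,r,z): 
    uv=proj(T,np.c_[c[0]+r*np.cos(th),c[1]+r*np.sin(th),0*th+z]).astype(np.float32)
    return cv2.remap(g,uv[None,:,0],uv[None,:,1],cv2.INTER_CUBIC)[0]
for c0 in((.6104,-.0729),(.6125,-.1527),(.6145,-.2328)):
    best=max(((np.median(ring(c,.0215,.068)-.5*ring(c,.018,.068)-.5*ring(c,.0255,.068)),c) for c in[(c0[0]+i*.001,c0[1]+j*.001) for i in range(-20,21) for j in range(-20,21)]),key=lambda t:t[0])
    print('pot',np.array(best[1]),'off',np.array(best[1])-c0,best[0])
E
python3 chk.py
```

```text
top [133  27  23  24 438] [484.0845 238.1804] z0 [ 0.6167 -0.3128  0.    ] z68 [ 0.6054 -0.2938  0.068 ]
top [ 70  30  11  13 109] [415.3303 236.4862] z0 [ 0.6162 -0.1589  0.    ] z68 [ 0.6049 -0.1477  0.068 ]
top [106  30  11  13  99] [450.9495 235.7475] z0 [ 0.6201 -0.2386  0.    ] z68 [ 0.6086 -0.2234  0.068 ]
top [25 32 19 18 60] [371.0333 243.75  ] z0 [ 0.597  -0.0603  0.    ] z68 [ 0.5867 -0.0539  0.068 ]
top [61 33 16 17 55] [405.5636 243.4909] z0 [ 0.5997 -0.1372  0.    ] z68 [ 0.5893 -0.127   0.068 ]
top [97 36 19 14 51] [443.8039 245.5882] z0 [ 0.5974 -0.2225  0.    ] z68 [ 0.5871 -0.208   0.068 ]
scene [  94    0  126  115 3320] [253.9157 213.3545] z0 [ 0.4582 -0.0711  0.    ] z68 [ 0.5295 -0.0518  0.068 ]
scene [ 29  64  29  20 443] [112.772  253.1851] z0 [ 0.6167 -0.3159  0.    ] z68 [ 0.6747 -0.2762  0.068 ]
scene [ 89 108  31   7 121] [171.4215 292.157 ] z0 [ 0.6912 -0.1734 -0.    ] z68 [ 0.743  -0.1456  0.068 ]
top cap [380 204   7  13  63] [382.4444 209.8413] [ 0.6464 -0.0699  0.135 ]
scene cap [429 177   5   4  11] [431.2727 178.4545] [0.44   0.2732 0.128 ]
scene cap [463 187   5   4  14] [465.0714 188.2857] [0.4579 0.3354 0.128 ]
scene cap [480 192   6   4  18] [482.2778 193.6111] [0.4678 0.3662 0.128 ]
scene cap [498 198   5   4  17] [500.0588 199.2353] [0.4781 0.3974 0.128 ]
scene cap [220 231   7   7  41] [223.1463 233.8537] [ 0.6514 -0.075   0.128 ]
[0.4525 0.272  0.394 ] [ 0.0002  0.8047  0.5937 -0.0001]
pot [ 0.6104 -0.0729] off [0. 0.] 39.488556
pot [ 0.6125 -0.1527] off [0. 0.] 38.43003
pot [ 0.6155 -0.2318] off [0.001 0.001] 38.673843
```

All three pots measure within 1.5 mm of their circles, by matching the rim model against the top view. I'm taking tube 2.

Request:
drive_tool([
  [[-0.02,0.05,-0.4],0],
  [[0,0,-0.7],0],
  [[0,0,-0.7],0],
  [[0,0,-0.7],0],
  [[0,0,-0.45],0],
  [[0,0,-0.25],0],
  [[0,0,-0.1],0],
  [[0,0,0],0],
  [[0,0,0],0],
])

```text
clock: 27.1
eef_pos: [0.4516, 0.2746, 0.2956]
tcp_rot: [0.0, 0.804, 0.594, 0.001]
wrist_force: [0.0, -1.1, 0.5]
finger_gap: 0.0553
grip_force: 0.0
```

Request:
drive_tool([
  [[0,0,0],0],
  [[0,0,0],0],
  [[0,0,0],0],
  [[0,0,0],0],
  [[0,0,0],0],
  [[0,0,0],0],
  [[0,0,0],0],
  [[0,0,0],0],
  [[0,0,0],0],
  [[0,0,0],0],
], jaw=0.05)

```text
clock: 27.93
eef_pos: [0.4512, 0.2747, 0.295]
tcp_rot: [-0.0, 0.804, 0.594, 0.0]
wrist_force: [-0.1, 0.2, 0.9]
finger_gap: 0.014
grip_force: 30.0
```

Request:
drive_tool([
  [[0,0,0.2],0],
  [[0,0,0.5],0],
  [[0,0,0.8],0],
  [[0,0,0.9],0],
  [[0,0,0.9],0],
  [[0,0,0.9],0],
  [[0,0,0.5],0],
  [[0,0,0.2],0],
  [[0,0,0],0],
  [[0,0,0],0],
])

```text
clock: 28.77
eef_pos: [0.451, 0.2746, 0.4411]
tcp_rot: [-0.0, 0.804, 0.594, -0.001]
wrist_force: [0.2, 0.7, -1.0]
finger_gap: 0.0144
grip_force: 30.0
```

Request:
drive_tool([
  [[0.2,-0.5,0],0],
  [[0.34,-0.95,0],0.3],
  [[0.34,-0.95,0],0.3],
  [[0.34,-0.95,0],0.3],
  [[0.34,-0.95,0],0.3],
  [[0.34,-0.95,0],0.3],
  [[0.34,-0.95,0],0.3],
  [[0.34,-0.95,0],0.3],
  [[0.34,-0.95,0],0.3],
  [[0.34,-0.95,0],0.3],
  [[0.34,-0.95,0],0.1],
  [[0.34,-0.95,0],0],
])

```text
clock: 29.77
eef_pos: [0.5693, -0.0552, 0.4395]
tcp_rot: [-0.002, 0.709, 0.706, -0.001]
wrist_force: [-0.7, 0.5, -0.4]
finger_gap: 0.0143
grip_force: 30.0
```

Request:
drive_tool([
  [[0.34,-0.95,0],0],
  [[0.34,-0.95,0],0],
  [[0.34,-0.95,0],0],
  [[0.1,-0.44,0],0],
  [[0,0,0],0],
  [[0,0,0],0],
  [[0,0,0],0],
])

```text
clock: 30.35
eef_pos: [0.6027, -0.1511, 0.4412]
tcp_rot: [-0.001, 0.708, 0.706, -0.0]
wrist_force: [-0.1, 0.2, -0.6]
finger_gap: 0.0143
grip_force: 30.0
```

```bash
cat > tip.py <<'E'
from h import *
s=arm.read_state();p=s['eef_pos'];print(p,s['tcp_rot'])
S=grab('scene');g=cv2.cvtColor(S['img'],cv2.COLOR_RGB2GRAY)
for z in(.04,.06,.08,.1,.115,.12,.125):
    u=proj(S,p-[0,0,.171+z])[0];r=int(round(u[1]));c=int(round(u[0]))
    print(z,u.round(1),c-10,g[r,c-10:c+11])
E
python3 tip.py
```

```text
[ 0.60272697 -0.15111333  0.4411824 ] [-9.72634338e-04  7.08312619e-01  7.05898213e-01 -2.47699135e-05]
0.04 [180.  163.3] 170 [129 130 129 128 118  94  74  69  70  73  78  93 115 126 129 129 129 129
 129 129 129]
0.06 [181.7 172.9] 172 [129 130 129 126 113  90  73  71  73  75  83 101 118 128 130 129 129 130
 129 129 130]
0.08 [183.4 182.2] 173 [129 129 130 129 123 104  82  71  70  73  76  86 106 123 129 127 121 112
  99  84  76]
0.1 [185.  191.3] 175 [129 129 130 129 119  97  76  70  72  75  76  76  75  74  75  75  74  75
  75  75  73]
0.115 [186.2 197.9] 176 [51 52 52 53 55 60 65 68 71 74 76 72 66 61 60 61 62 64 65 66 66]
0.12 [186.6 200.1] 177 [52 52 52 52 56 62 67 69 73 73 69 62 55 52 52 51 52 52 52 52 52]
0.125 [187.  202.2] 177 [53 51 52 51 52 54 56 60 61 59 57 53 52 52 51 52 52 52 52 53 51]
```

The tube hangs straight, with a steady 1.5 px offset along its length (camera bias) and its end where predicted. I'm inserting it.

Request:
drive_tool([
  [[0,-0.04,-0.4],0],
  [[0,0,-0.8],0],
  [[0,0,-0.9],0],
  [[0,0,-0.8],0],
  [[0,0,-0.6],0],
  [[0,0,-0.5],0],
  [[0,0,-0.4],0],
  [[0,0,-0.2],0],
  [[0,0,0],0],
  [[0,0,0],0],
])

```text
clock: 31.23
eef_pos: [0.6032, -0.1534, 0.3042]
tcp_rot: [0.0, 0.709, 0.706, 0.0]
wrist_force: [-0.8, -0.9, -0.4]
finger_gap: 0.014
grip_force: 30.0
```

Request:
drive_tool([
  [[0,0,0],0],
  [[0,0,0],0],
  [[0,0,0],0],
  [[0,0,0],0],
  [[0,0,0],0],
  [[0.2,0,0],0],
  [[0.25,0,0],0],
  [[0.25,0,0],0],
  [[0.25,0,0],0],
  [[0.25,0,0],0],
  [[0.2,0,0],0],
  [[0,0,0],0],
], jaw=0.4)

```text
clock: 32.23
eef_pos: [0.6461, -0.1536, 0.3038]
tcp_rot: [0.0, 0.709, 0.706, 0.0]
wrist_force: [0.3, -0.3, -0.4]
finger_gap: 0.0367
grip_force: 0.0
```

Request:
drive_tool([
  [[0,0,0.4],0],
  [[0,0,0.8],0],
  [[0,0,0.9],0],
  [[0,0,0.9],0],
  [[0,0,0.5],0],
  [[-0.2,0.5,0],0],
  [[-0.34,0.95,0],-0.4],
  [[-0.34,0.95,0],-0.4],
  [[-0.34,0.95,0],-0.4],
  [[-0.34,0.95,0],-0.4],
  [[-0.34,0.95,0],-0.4],
  [[-0.34,0.95,0],-0.4],
])

```text
clock: 33.23
eef_pos: [0.5769, 0.0335, 0.41]
tcp_rot: [0.0, 0.792, 0.61, 0.0]
wrist_force: [0.2, -0.4, 0.4]
finger_gap: 0.0367
grip_force: 0.0
```

Request:
drive_tool([
  [[-0.34,0.95,0],-0.4],
  [[-0.34,0.95,0],0],
  [[-0.34,0.95,0],0],
  [[-0.34,0.95,0],0],
  [[-0.34,0.95,0],0],
  [[-0.34,0.95,0],0],
  [[-0.34,0.95,0],0],
  [[-0.34,0.95,0],0],
  [[-0.34,0.95,0],0],
  [[-0.34,0.95,0],0],
  [[-0.18,0.53,0],0],
  [[0,0,0],0],
], jaw=0.6)

```text
clock: 34.23
eef_pos: [0.4688, 0.3357, 0.4099]
tcp_rot: [-0.0, 0.803, 0.596, 0.001]
wrist_force: [-0.6, 0.4, -0.1]
finger_gap: 0.0553
grip_force: 0.0
```

Request:
drive_tool([
  [[0,0,0],0],
  [[0,0,0],0],
])

```text
clock: 34.4
eef_pos: [0.4706, 0.3325, 0.4094]
tcp_rot: [0.0, 0.804, 0.594, 0.0]
wrist_force: [0.2, 0.7, 0.0]
finger_gap: 0.0554
grip_force: 0.0
```

```bash
python3 chk.py | grep -v '^scene \[\|^top \['
```

```text
top cap [380 204   7  13  63] [382.4444 209.8413] [ 0.6464 -0.0699  0.135 ]
top cap [419 206   7  12  61] [421.7049 210.8852] [ 0.6466 -0.1494  0.135 ]
top cap [173 288   7   8  43] [176.0465 291.5814] [0.4705 0.3348 0.135 ]
scene cap [463 187   5   4  12] [465.  188.5] [0.4586 0.3353 0.128 ]
scene cap [480 193   5   3  11] [482.4545 193.7273] [0.4681 0.3665 0.128 ]
scene cap [498 198   5   4  15] [500.2    199.0667] [0.4776 0.3977 0.128 ]
scene cap [174 223   8   7  43] [177.7442 226.3488] [ 0.647  -0.1562  0.128 ]
scene cap [220 231   7   7  43] [223.1163 233.8837] [ 0.6515 -0.0751  0.128 ]
[0.4709 0.3321 0.4092] [0.0002 0.8046 0.5938 0.    ]
pot [ 0.6104 -0.0729] off [0. 0.] 39.70358
pot [ 0.6125 -0.1527] off [0. 0.] 40.58603
pot [ 0.6155 -0.2318] off [0.001 0.001] 39.745766
```

Both tubes stand and lean as intended, and the pots are in place. I'm taking tube 3.

Request:
drive_tool([
  [[0,0.06,-0.4],0],
  [[0,0,-0.8],0],
  [[0,0,-0.8],0],
  [[0,0,-0.7],0],
  [[0,0,-0.6],0],
  [[0,0,-0.35],0],
  [[0,0,-0.13],0],
  [[0,0,0],0],
  [[0,0,0],0],
  [[0,0,0],0],
])

```text
clock: 35.33
eef_pos: [0.471, 0.3352, 0.2969]
tcp_rot: [0.0, 0.804, 0.594, 0.001]
wrist_force: [0.7, -0.0, 0.2]
finger_gap: 0.0551
grip_force: 0.0
```

Request:
drive_tool([
  [[0,0,0],0],
  [[0,0,0],0],
  [[0,0,0],0],
  [[0,0,0],0],
  [[0,0,0],0],
  [[0,0,0],0],
  [[0,0,0],0],
  [[0,0,0],0],
  [[0,0,0],0],
  [[0,0,0],0],
], jaw=0.05)

```text
clock: 36.17
eef_pos: [0.4704, 0.335, 0.2955]
tcp_rot: [0.0, 0.804, 0.594, 0.0]
wrist_force: [0.5, 0.3, 0.1]
finger_gap: 0.0143
grip_force: 30.0
```

Request:
drive_tool([
  [[0,0,0.2],0],
  [[0,0,0.5],0],
  [[0,0,0.8],0],
  [[0,0,0.9],0],
  [[0,0,0.9],0],
  [[0,0,0.9],0],
  [[0,0,0.5],0],
  [[0,0,0.2],0],
  [[0,0,0],0],
  [[0,0,0],0],
])

```text
clock: 37.0
eef_pos: [0.4703, 0.3349, 0.4417]
tcp_rot: [-0.0, 0.804, 0.594, -0.001]
wrist_force: [-0.4, -0.0, -0.2]
finger_gap: 0.0142
grip_force: 30.0
```

Request:
drive_tool([
  [[0.2,-0.5,0],0],
  [[0.23,-0.95,0],0.3],
  [[0.23,-0.95,0],0.3],
  [[0.23,-0.95,0],0.3],
  [[0.23,-0.95,0],0.3],
  [[0.23,-0.95,0],0.3],
  [[0.23,-0.95,0],0.3],
  [[0.23,-0.95,0],0.3],
  [[0.23,-0.95,0],0.3],
  [[0.23,-0.95,0],0.3],
  [[0.23,-0.95,0],0.1],
  [[0.23,-0.95,0],0],
])

```text
clock: 38.0
eef_pos: [0.5521, 0.0051, 0.4402]
tcp_rot: [-0.002, 0.709, 0.706, -0.001]
wrist_force: [-0.4, -0.3, -0.8]
finger_gap: 0.0141
grip_force: 30.0
```

Request:
drive_tool([
  [[0.22,-0.95,0],0],
  [[0.22,-0.95,0],0],
  [[0.22,-0.95,0],0],
  [[0.22,-0.95,0],0],
  [[0.22,-0.95,0],0],
  [[0.22,-0.95,0],0],
  [[0.22,-0.95,0],0],
  [[0.22,-0.95,0],0],
  [[0.03,-0.35,0],0],
  [[0,0,0],0],
  [[0,0,0],0],
  [[0,0,0],0],
])

```text
clock: 39.0
eef_pos: [0.6059, -0.2306, 0.4418]
tcp_rot: [-0.001, 0.708, 0.706, 0.0]
wrist_force: [-0.5, 0.2, 0.1]
finger_gap: 0.0142
grip_force: 30.0
```

```bash
python3 tip.py
```

```text
[ 0.60592682 -0.2305628   0.44176002] [-9.47052852e-04  7.08284000e-01  7.05926961e-01  6.97139153e-05]
0.04 [132.8 158.9] 123 [126 127 127 125 116  95  75  69  71  73  75  85 104 119 125 127 127 127
 126 127 126]
0.06 [135.2 168.6] 125 [126 126 127 127 122 107  85  72  70  72  74  79  94 115 124 127 126 126
 127 127 127]
0.08 [137.6 177.9] 128 [126 127 127 126 116  95  76  70  71  75  76  89 110 123 127 126 126 127
 126 126 127]
0.1 [139.8 187. ] 130 [126 126 126 127 119 101  80  70  71  73  75  85 105 119 125 127 126 126
 127 127 126]
0.115 [141.5 193.6] 132 [83 83 84 84 81 75 69 69 71 73 74 74 75 76 75 80 87 89 85 78 69]
0.12 [142.1 195.8] 132 [83 83 83 83 79 74 67 66 69 71 72 68 60 52 50 51 51 51 51 52 51]
0.125 [142.6 197.9] 133 [78 73 65 60 56 54 56 59 59 58 55 52 52 52 51 51 51 51 51 51 51]
```

Vertical again, so I'm inserting tube 3.

Request:
drive_tool([
  [[0,-0.02,-0.4],0],
  [[0,0,-0.8],0],
  [[0,0,-0.9],0],
  [[0,0,-0.8],0],
  [[0,0,-0.6],0],
  [[0,0,-0.5],0],
  [[0,0,-0.4],0],
  [[0,0,-0.2],0],
  [[0,0,0],0],
  [[0,0,0],0],
])

```text
clock: 39.88
eef_pos: [0.6062, -0.2324, 0.3049]
tcp_rot: [0.0, 0.709, 0.706, 0.0]
wrist_force: [0.7, 0.5, -0.2]
finger_gap: 0.0147
grip_force: 30.0
```

Request:
drive_tool([
  [[0,0,0],0],
  [[0,0,0],0],
  [[0,0,0],0],
  [[0,0,0],0],
  [[0,0,0],0],
  [[0.2,0,0],0],
  [[0.25,0,0],0],
  [[0.25,0,0],0],
  [[0.25,0,0],0],
  [[0.25,0,0],0],
  [[0.2,0,0],0],
  [[0,0,0],0],
], jaw=0.4)

```text
clock: 40.88
eef_pos: [0.6491, -0.2325, 0.3044]
tcp_rot: [0.0, 0.708, 0.706, 0.0]
wrist_force: [-0.2, 0.3, -0.1]
finger_gap: 0.0371
grip_force: 0.0
```

Request:
drive_tool([
  [[0,0,0.4],0],
  [[0,0,0.8],0],
  [[0,0,0.9],0],
  [[0,0,0.9],0],
  [[0,0,0.5],0],
  [[-0.8,0.2,0],0],
  [[-0.9,0.3,0],0],
  [[-0.9,0.3,0],0],
  [[-0.9,0.3,0],0],
  [[-0.9,0.3,0],0],
  [[-0.9,0.3,0],0],
  [[-0.5,0.3,0],0],
])

```text
clock: 41.88
eef_pos: [0.4717, -0.172, 0.4103]
tcp_rot: [0.0, 0.709, 0.705, -0.0]
wrist_force: [-0.2, 0.2, 0.8]
finger_gap: 0.0369
grip_force: 0.0
```

Request:
drive_tool([
  [[-0.3,0.9,0],0],
  [[-0.3,0.9,0],0],
  [[-0.3,0.9,0],0],
  [[-0.3,0.9,0],0],
  [[-0.3,0.9,0],0],
  [[-0.3,0.9,0],0],
  [[0,0.5,0],0],
  [[0,0,0],0],
  [[0,0,0],0],
  [[0,0,0],0],
])

```text
clock: 42.72
eef_pos: [0.4201, 0.0038, 0.41]
tcp_rot: [0.001, 0.709, 0.705, 0.0]
wrist_force: [0.2, -0.2, 0.8]
finger_gap: 0.0369
grip_force: 0.0
```

```bash
python3 chk.py | grep -v '^scene \[\|^top \['; python3 - <<'E'
from h import *
T=grab('top');S=grab('scene')
cv2.imwrite('pics/g1.png',np.vstack([np.hstack([cv2.resize(S['img'][180:300,80:280,::-1],(400,240)),cv2.resize(T['img'][190:310,340:540,::-1],(400,240))]),cv2.resize(S['img'][130:330,140:540,::-1],(700,350)) [:, :].copy() if 0 else cv2.copyMakeBorder(cv2.resize(S['img'][150:340,210:530,::-1],(590,350)),0,0,0,210,0)]))
E
```

```text
top cap [475 113   5   4  13] [476.6923 114.3077] [ 0.8547 -0.264   0.135 ]
top cap [491 124   8  10  36] [494.8056 128.25  ] [ 0.8257 -0.3013  0.135 ]
top cap [536 124   5   4  11] [538.5455 125.2727] [ 0.835  -0.3926  0.135 ]
top cap [547 127   4   5  10] [548.1 129. ] [ 0.8276 -0.4123  0.135 ]
top cap [509 140   3   5  10] [510.1 141.9] [ 0.7973 -0.3324  0.135 ]
top cap [509 160   5   4  12] [511.25 161.25] [ 0.756  -0.3338  0.135 ]
top cap [507 160  14  24 129] [514.1318 172.6434] [ 0.732  -0.3392  0.135 ]
top cap [540 160   8  19  54] [543.9444 167.6852] [ 0.7444 -0.4009  0.135 ]
top cap [474 168   6  10  27] [477.1481 173.4074] [ 0.7281 -0.2631  0.135 ]
top cap [537 179   6  11  26] [540.1538 184.1538] [ 0.7094 -0.392   0.135 ]
top cap [380 204   7  13  60] [382.3667 209.6833] [ 0.6467 -0.0697  0.135 ]
top cap [419 206   7  11  48] [421.9583 210.    ] [ 0.6484 -0.1499  0.135 ]
top cap [460 206   7  11  47] [462.383  209.8085] [ 0.6512 -0.232   0.135 ]
top cap [142 278   8   8  44] [145.5909 281.3864] [0.4889 0.3959 0.135 ]
top cap [157 283   8   8  50] [160.5 286.5] [0.4797 0.3659 0.135 ]
scene cap [480 192   6   4  18] [482.2778 193.6111] [0.4678 0.3662 0.128 ]
scene cap [498 198   5   4  16] [500.0625 199.125 ] [0.4778 0.3974 0.128 ]
scene cap [128 219   7   6  38] [131.  221.5] [ 0.6493 -0.2391  0.128 ]
scene cap [174 223   8   7  43] [177.7442 226.3488] [ 0.647  -0.1562  0.128 ]
scene cap [220 231   7   7  42] [223.1905 233.9286] [ 0.6516 -0.0749  0.128 ]
[0.4202 0.0035 0.4097] [ 0.0002  0.7092  0.7051 -0.0001]
pot [ 0.6104 -0.0729] off [0. 0.] 38.777466
pot [ 0.6125 -0.1527] off [0. 0.] 37.967968
pot [ 0.6155 -0.2318] off [0.001 0.001] 39.755028
```

View pics/g1.png

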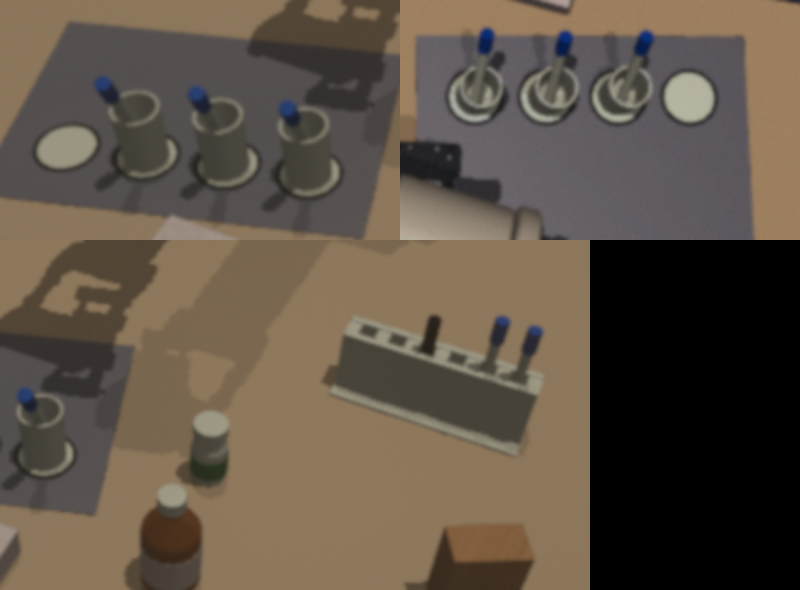

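The picture shows each of the three pots on its circle with one tube leaning in it (caps at top-view px 382, 422 and 462, around row 210). The two spare tubes and the marker are still in the rack, and the bystanders haven't moved.

```bash
python3 -c "
from bench import ticket;print(ticket.job_done())"
```

```text
the job is handed in; nothing more can be done
None
```

I handed the job in; my last camera check showed all three pots within 2 mm of circles 1–3 with one swab tube each, and the two spare tubes and the marker still in the rack. I put one pot back after it was knocked off its circle mid-run.

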